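# Seat one balustrade finial, hold the next just over its wet socket

## Task

First set the green finial upright and fully home in the green socket, its tab in the notch, and let go. Then carry the red finial over the yellow crate of paint tins and hold it still, upright and squarely lined up with its tab over the notch, about 15 mm above the rim of the red socket, which has fresh paint: it must never touch that block. Finish while still holding it there, and leave the blue finial and the tins undisturbed.

Things in the scene. Friction and masses are not known exactly. Their poses are not given: they have to be found in the camera images.
- green_finial: Loose upright green finial, ~0.12 kg, 78 mm high: green plinth 50x50 mm, 14 high; on it a pale-wood post 28x28 mm (14 to 58 mm up; grip here, faces parallel to the plinth's); narrower green bud on top. A tab 16 wide, 14 long, 14 high sticks out of one side of the plinth. Origin: centre of the underside; z up; +x to the tab. It goes into the green socket.
- red_finial: Loose upright red finial, ~0.12 kg, 78 mm high: red plinth 50x50 mm, 14 high; on it a pale-wood post 28x28 mm (14 to 58 mm up; grip here, faces parallel to the plinth's); narrower red bud on top. A tab 16 wide, 14 long, 14 high sticks out of one side of the plinth. Origin: centre of the underside; z up; +x to the tab. It is to hover over the red socket.
- blue_finial: Loose upright blue finial, ~0.12 kg, 78 mm high: blue plinth 50x50 mm, 14 high; on it a pale-wood post 28x28 mm (14 to 58 mm up; grip here, faces parallel to the plinth's); narrower blue bud on top. A tab 16 wide, 14 long, 14 high sticks out of one side of the plinth. Origin: centre of the underside; z up; +x to the tab. A spare: leave it standing.
- green_finial_tab (a point): Centre of the outer end of the green finial's tab, 39 mm from the plinth's centre and 7 mm above the underside.
- red_finial_tab (a point): Centre of the outer end of the red finial's tab, 39 mm from the plinth's centre and 7 mm above the underside.
- green_socket: Fixed green socket block 110x100 mm, 24 high, gilt line round its foot. Pocket in its top 56x56 mm, 12 deep (floor 12 mm above table), opening on one side into a notch 22 wide, 15 long, as deep. Origin: under the pocket's centre, on the table; z up; +x to the notch. Home, the plinth stands 2 mm above the rim.
- red_socket: Fixed red socket block 110x100 mm, 24 high, gilt line round its foot. Pocket in its top 56x56 mm, 12 deep (floor 12 mm above table), opening on one side into a notch 22 wide, 15 long, as deep. Origin: under the pocket's centre, on the table; z up; +x to the notch. Freshly painted: keep the finial off it.
- red_socket_mouth (a point): Centre of the red pocket's mouth, at rim height (24 mm above the table).
- green_socket_mouth (a point): Centre of the green pocket's mouth, at rim height (24 mm above the table).
- crate: Yellow open crate, fixed, 370 mm long (its x), 105 mm wide (its y), 75 mm high, between the finials and the sockets; four paint tins stand in a row in it, the tallest reaching 135 mm above the table. Origin: centre of its underside, on the table; z up.
- tin0: Paint tin, steel with green paint, 74 mm across, 105 mm high, standing loose in the yellow crate, its foot 5 mm above the table. Origin: centre of its foot. Not to be disturbed.
- tin1: Paint tin, steel with blue paint, 74 mm across, 120 mm high, standing loose in the yellow crate, its foot 5 mm above the table. Origin: centre of its foot. Not to be disturbed.
- tin2: Paint tin, steel with red paint, 74 mm across, 130 mm high, standing loose in the yellow crate, its foot 5 mm above the table. Origin: centre of its foot. Not to be disturbed.
- tin3: Paint tin, steel with orange paint, 74 mm across, 110 mm high, standing loose in the yellow crate, its foot 5 mm above the table. Origin: centre of its foot. Not to be disturbed.

How it is judged:
By the outcome, as a careful person would: the job done as asked, in the order asked, and still so for the second after the job is handed in, while the arm keeps its last pose, push and grip.
It also fails if it takes over 72 s, if anything falls off the work surface, if the arm or the gripper's body presses on something with over 40 N, if the wrist force passes 120 N, or if a joint passes its speed limit or range.

## Robot

A 7-joint arm with a two-finger parallel gripper is mounted at the origin on the work surface. World frame = base frame: x ahead of the robot, y to its left, z up, the work surface at z = 0. Lengths are in m, angles in rad, forces in N, time in s.
With the tool pointing down it reaches from about 0.425 to 1.025 m from the base axis. Payload 9.4 kg.
Tool frame: the origin (TCP) lies at the very end of the fingers, on their centre line; the grasp point (between the pads) lies 19 mm behind it; z points along the fingers, y is the line along which they close (so a half turn about z gives the same grasp; the last joint's range is limited). The gripper opens to 85 mm and grips with 20 to 120 N. Pads are 22 mm wide; open, the fingers measure 114 mm over their backs; the gripper's body (76 mm by 85 mm) begins 54 mm behind the grasp point. The pads swing forward as they close: fully open they stand 13 mm farther back than shut.
Start: joints at [-0.077, 0.599, -0.003, 1.599, 0.002, 0.943, -0.08], TCP at [0.725, -0, 0.191] pointing down, gripper open.
Joint ranges: [-2.57, 2.57], [-0.35, 1.97], [-1.29, 1.29], [0.11, 2.56], [-1.05, 4.19], [0.11, 1.86], [-2.63, 2.63]. Speed limits (rad/s): [2.22, 2.22, 3.01, 3.01, 3.14, 3.14, 3.14].

## Interface

Orientations are given as a 3x3 rotation matrix whose columns are the frame's x, y, z axes.
In Python, from station import robot gives the robot as it stands. The module is installed in compiled form; this text tells all that it offers.
- The arm moves only by the tool drive_tool, never from a script. Its argument "deltas" is a list of rows, each a list of 7 numbers: the turn, a rotation vector about the tool's x, y, z in degrees, then the shift along the tool's x, y, z in units of 30 mm (1.0 is 30 mm), then the opening, from 0 (shut) to 1 (fully open). A call has 1 to 20 rows; each row shifts and turns the commanded pose from where the row before left it, along the tool's axes as they then stand; what a row does not reach is not made up. A row lasts 1/12 s, in which the tool goes at most 41.7 mm and 7.16 degrees, less where a joint would pass 70% of its speed; a pose out of reach is approached as far as the arm can. A call is refused whole if a number of a shift passes 1 or a number of a turn 7.16, either way. A call with a gripper value outside its range is refused whole. The fingers move at their own pace and stop on an object; the grip force is fixed at half the most. Time passes only in rows, so rows that do not move let the fingers close. It gives the time, the measured TCP pose, the force, the opening and the grip force at its end, in the units of the state.
- robot.observe(): the state, without advancing time (a new reading comes with each control period).
- robot.get_image(name): name is "scene" or "side" or "wrist"; returns the picture (384x512x3 uint8, red, green, blue); there is no depth.
- robot.get_calibration(name): a dict with "fx", "fy", "cx", "cy" (pixels), "T" (4x4, takes a point from camera to world coordinates). Camera axes: x right, y down, z forward; pixel columns grow to the right and rows downward; lengths in m; the calibration is good to about 2 mm. A picture is of the moment at which its call begins: read the wrist's pose just before it. get_calibration takes no time and is no camera call; for the wrist camera it gives the pose at the moment of the call.
- robot.hand_in(): hands the job in; it is judged then, once.
The state is a dict: "t": time; "joint_positions": joint angles; "joint_vel": joint speeds; "tau": joint torques, N m; "tcp_pos": TCP position; "tool_rot": TCP orientation; "contact_force": force on the tool from outside, world axes, zero at the start; "ft_torque": the same for the moment, N m; "grip_width": finger opening in m; "grasp_force": force on a finger pad.
Only numpy, scipy, OpenCV 4.12 (cv2) and the standard library are available. Lean on these libraries where they do the work, as an engineer would, in place of code of your own. Each camera call takes 0.05 s, during which the arm holds its last target. There are 200 camera calls.

## Working session

There is one attempt and no reset: what is moved stays moved. The work goes in short steps, Python scripts to look and compute and a tool call to move; the robot and the scene stay as the last step left them, time stands still between calls to the robot, and variables do not carry over. Pictures are saved under pics/ and viewed, at most 10 in all, crops included, and the job is handed in when it is done.

Besides the shell and the picture viewer there is one more tool, called after "Emit:" in YAML: its name, and indented under it one key for each argument. drive_tool: Moves the arm, as the interface text tells. Its arguments: {"type":"object","properties":{"deltas":{"type":"array","items":{"type":"array","items":{"type":"number"}}}},"required":["deltas"]}

```bash
mkdir -p pics
cat > h.py <<'E'
import numpy as np, cv2
from station import robot
def grab(n,f=None):
    c=robot.get_calibration(n); im=robot.get_image(n)
    if f: cv2.imwrite(f,im[:,:,::-1])
    return im,c
def ray(c,u,v):
    T=np.array(c["T"]); d=T[:3,:3]@np.array([(u-c["cx"])/c["fx"],(v-c["cy"])/c["fy"],1.]); return T[:3,3],d
def onz(c,u,v,z):
    o,d=ray(c,u,v); return o+d*(z-o[2])/d[2]
def proj(c,p):
    T=np.array(c["T"]); q=T[:3,:3].T@(np.array(p)-T[:3,3]); return np.array([c["fx"]*q[0]/q[2]+c["cx"],c["fy"]*q[1]/q[2]+c["cy"]])
def tri(a,b):
    A=np.zeros((3,3));B=np.zeros(3)
    for o,d in(a,b):
        d=d/np.linalg.norm(d);P=np.eye(3)-np.outer(d,d);A+=P;B+=P@o
    return np.linalg.solve(A,B)
E
python3 - <<'E'
from h import *
ims=[]
for n in("scene","side","wrist"):
    im,c=grab(n); ims.append(im); np.save(f"pics/{n}0.npy",im); print(n,c["fx"],np.round(c["T"],3).tolist())
    cv2.imwrite(f"pics/{n}0.png",cv2.resize(im[:,:,::-1],(800,600),interpolation=cv2.INTER_CUBIC))
print(robot.observe())
E
```

```text
scene 369.80397538445715 [[-0.796, 0.373, -0.477, 1.058], [0.606, 0.478, -0.636, 0.671], [-0.01, -0.795, -0.606, 0.703], [0.0, 0.0, 0.0, 1.0]]
side 459.4643023446897 [[-0.841, -0.343, 0.418, -0.068], [-0.541, 0.533, -0.65, 0.9], [-0.0, -0.773, -0.634, 0.969], [0.0, 0.0, 0.0, 1.0]]
wrist 302.94737768300286 [[1.0, 0.0, -0.0, 0.726], [0.0, -0.951, -0.309, 0.08], [-0.0, 0.309, -0.951, 0.374], [0.0, 0.0, 0.0, 1.0]]
{'t': 0.15, 'joint_positions': array([-0.07672456,  0.59996483, -0.0025323 ,  1.59996248,  0.00182467,
        0.94292871, -0.07982587]), 'joint_vel': array([-0.00019003, -0.00133722,  0.00068077, -0.00052781, -0.00023579,
       -0.00135285,  0.00016259]), 'tau': array([ 2.03994307e-03, -7.76993966e+01,  1.56661626e+00, -2.58236039e+01,
        1.25704729e-02,  6.78423472e-03, -1.49589243e-05]), 'tcp_pos': array([ 7.24575662e-01, -1.05551920e-05,  1.90592743e-01]), 'tool_rot': array([[-6.25104982e-05,  9.99999212e-01, -1.25347538e-03],
       [ 9.99999987e-01,  6.23274806e-05, -1.46046648e-04],
       [-1.45968407e-04, -1.25348449e-03, -9.99999204e-01]]), 'contact_force': array([-0.09033034, -0.04507629, -0.18813551]), 'ft_torque': array([0.05480218, 0.02075404, 0.00854577]), 'grasp_force': 0.0, 'grip_width': 0.08540510519569192}
```

View pics/scene0.png

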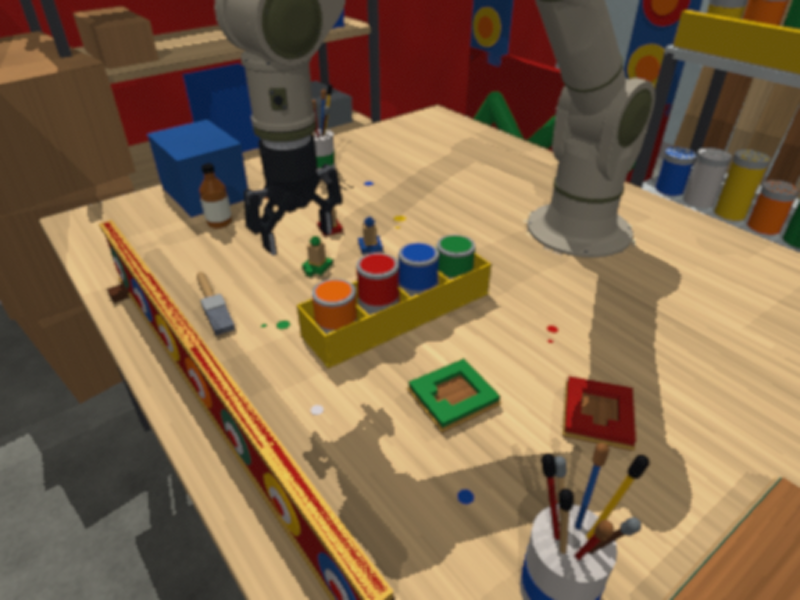

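View pics/side0.png

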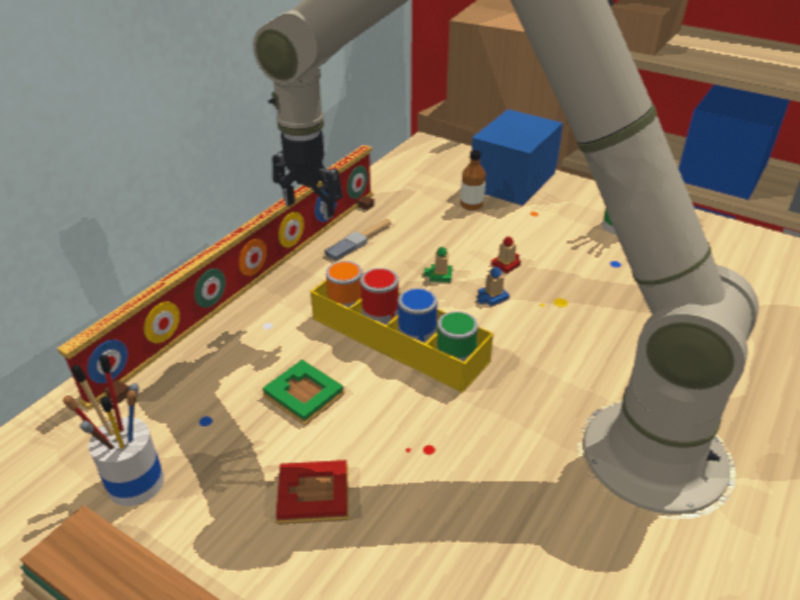

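View pics/wrist0.png

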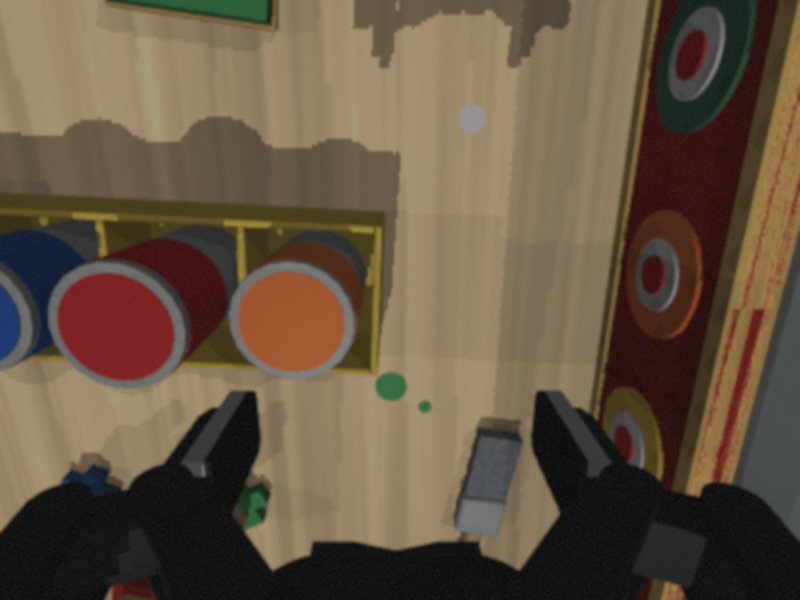

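The three views agree. In the 800x600 views:

- **Scene:** green finial at about (317,255), red behind the gripper at (330,225), blue at (370,235). Green socket at (453,392), red socket at (600,410).
- **Side:** all three finials are clear, at green (440,265), red (507,254) and blue (493,286). Sockets at (303,390) and (313,490).

Next I'll measure from these two views.

```bash
cat > m.py <<'E'
from h import *
RG={'green':((45,120,30),(85,255,255)),'red':((0,150,60),(6,255,255)),'blue':((105,120,30),(128,255,255))}
def mask(im,col):
    hsv=cv2.cvtColor(im,cv2.COLOR_RGB2HSV); m=cv2.inRange(hsv,*map(np.array,RG[col]))
    if col=='red': m|=cv2.inRange(hsv,np.array((174,150,60)),np.array((180,255,255)))
    return m
def comps(im,col,box,amin=8):
    m=mask(im,col); r=np.zeros_like(m); x0,y0,x1,y1=box; r[y0:y1,x0:x1]=m[y0:y1,x0:x1]
    n,l,s,c=cv2.connectedComponentsWithStats(r); return [(s[i].tolist(),np.round(c[i],1).tolist(),(l==i).astype(np.uint8)) for i in range(1,n) if s[i][4]>=amin]
E
python3 - <<'E'
from m import *
S={n:np.load(f"pics/{n}0.npy") for n in("scene","side")};C={n:robot.get_calibration(n) for n in S}
box={'scene':{'green':(190,145,216,180),'red':(200,130,222,152),'blue':(225,136,248,165)},'side':{'green':(268,155,294,183),'red':(312,148,335,176),'blue':(302,168,328,196)}}
sb={'scene':{'green':(255,225,325,276),'red':(355,235,410,290)},'side':{'green':(163,226,224,270),'red':(172,288,228,338)}}
for col in box['side']:
    for n in S:
        print(col,n,[(a,c) for a,c,_ in comps(S[n],col,box[n][col])])
for col in ('green','red'):
    P={}
    for n in S:
        k=max(comps(S[n],col,sb[n][col]),key=lambda a:a[0][4])
        h=cv2.convexHull(cv2.findContours(k[2],0,1)[0][0]); 
        q=cv2.approxPolyDP(h,4,True)[:,0]; print(col,n,k[0],q.tolist())
        print([np.round(onz(C[n],u,v,.024)[:2],3).tolist() for u,v in q])
E
```

```text
green scene [([199, 152, 5, 5, 20], [201.3, 154.1]), ([194, 165, 18, 11, 96], [202.0, 170.9])]
green side [([280, 159, 5, 5, 19], [282.4, 160.8]), ([272, 170, 17, 10, 90], [280.3, 175.4])]
red scene [([213, 143, 6, 6, 22], [215.5, 146.1])]
red side [([323, 152, 5, 5, 22], [324.9, 154.1]), ([315, 163, 18, 11, 77], [323.9, 168.9])]
blue scene [([234, 140, 4, 4, 14], [235.7, 141.5]), ([230, 153, 14, 8, 51], [236.1, 157.7])]
blue side [([315, 171, 5, 6, 22], [317.0, 173.9]), ([306, 185, 19, 10, 94], [313.9, 190.1])]
green scene [262, 230, 57, 43, 1046] [[318, 255], [283, 272], [262, 245], [296, 230]]
[[0.556, 0.274], [0.658, 0.262], [0.643, 0.164], [0.538, 0.177]]
green side [169, 231, 50, 38, 787] [[192, 231], [218, 247], [194, 268], [169, 249]]
[[0.637, 0.164], [0.532, 0.176], [0.539, 0.276], [0.645, 0.258]]
red scene [362, 241, 45, 44, 1150] [[365, 241], [404, 249], [404, 284], [362, 274]]
[[0.427, 0.314], [0.373, 0.391], [0.466, 0.454], [0.518, 0.378]]
red side [177, 295, 45, 37, 1148] [[220, 295], [220, 329], [177, 331], [180, 297]]
[[0.424, 0.312], [0.363, 0.395], [0.446, 0.456], [0.507, 0.373]]
```

Run:
```python
from m import *
C={n:robot.get_calibration(n) for n in("scene","side")}
for k,a,b in (('g bud',(201.3,154.1),(282.4,160.8)),('r bud',(215.5,146.1),(324.9,154.1)),('b bud',(235.7,141.5),(317,173.9)),('tin g',(456/1.5625,244/1.5625),(458/1.5625,325/1.5625)),('tin o',(334/1.5625,291/1.5625),(344/1.5625,271/1.5625)),('tin r',(379/1.5625,267/1.5625),(380/1.5625,279/1.5625))):
    print(k,np.round(tri(ray(C['scene'],*a),ray(C['side'],*b)),4))
c=robot.get_calibration('wrist'); R=robot.observe()['tool_rot']; T=np.array(c['T'])
print('cam in tool', np.round(R.T@T[:3,:3],3), np.round(R.T@(T[:3,3]-robot.observe()['tcp_pos']),4))
```

```text
g bud [ 0.5671 -0.2484  0.0626]
r bud [ 0.4617 -0.349   0.0383]
b bud [ 0.4317 -0.2446  0.0628]
tin g [ 0.3914 -0.007   0.1047]
tin o [ 0.6624 -0.0195  0.1115]
tin r [ 0.5718 -0.0142  0.1284]
cam in tool [[-0.    -0.951 -0.309]
 [ 1.    -0.     0.001]
 [-0.001 -0.309  0.951]] [ 0.0801  0.001  -0.1834]
```

Emit:
drive_tool:
  deltas:
    - [0,0,0,-0.4,-0.3,-0.15,1]
    - [0,0,0,-0.75,-0.6,-0.2,1]
    - [0,0,0,-0.75,-0.6,-0.2,1]
    - [0,0,0,-0.75,-0.6,-0.2,1]
    - [0,0,0,-0.75,-0.6,-0.2,1]
    - [0,0,0,-0.75,-0.6,-0.2,1]
    - [0,0,0,-0.75,-0.6,-0.2,1]
    - [0,0,0,-0.75,-0.6,-0.2,1]
    - [0,0,0,-0.75,-0.6,-0.2,1]
    - [0,0,0,-0.75,-0.6,-0.2,1]
    - [0,0,0,-0.75,-0.6,-0.2,1]
    - [0,0,0,-0.75,-0.6,-0.2,1]
    - [0,0,0,-0.4,-0.3,0,1]
    - [0,0,0,0,0,0,1]
    - [0,0,0,0,0,0,1]

```text
t: 1.4
tcp_pos: [0.5078, -0.2726, 0.2622]
tool_rot: [[0.003, 1.0, 0.0], [1.0, -0.003, -0.0], [-0.0, 0.0, -1.0]]
contact_force: [0.5, 1.1, 0.3]
grip_width: 0.0851
grasp_force: 0.0
```

Run:
```python
from h import *
im,c=grab('wrist'); np.save('pics/w1.npy',im); cv2.imwrite('pics/w1.png',cv2.resize(im[:,:,::-1],(800,600),interpolation=cv2.INTER_CUBIC)); import json; json.dump({k:np.array(v).tolist() for k,v in c.items()},open('pics/w1.json','w'))
o=robot.observe();print(o['t'],o['tcp_pos'],o['tool_rot'].round(4).tolist())
```

```text
1.45 [ 0.50863801 -0.27147935  0.26198315] [[0.0006, 1.0, 0.0003], [1.0, -0.0006, 0.0002], [0.0002, 0.0003, -1.0]]
```

View pics/w1.png

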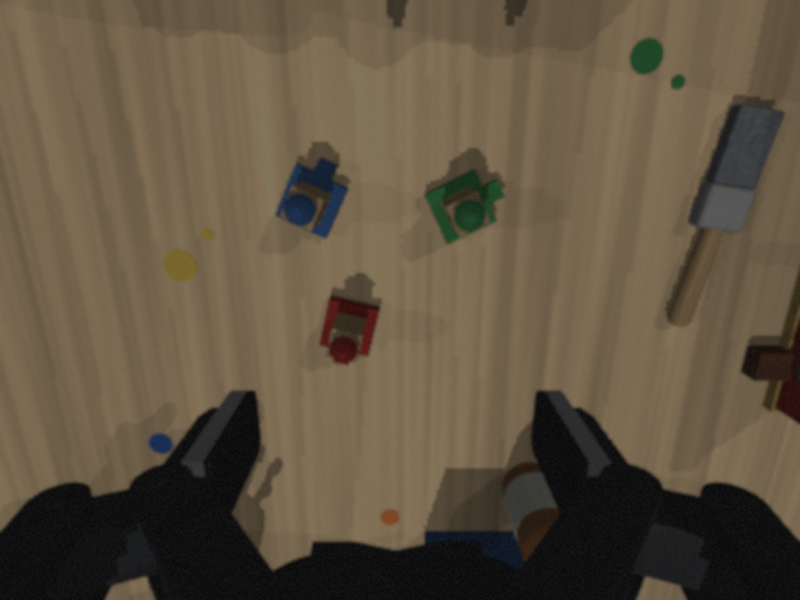

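The wrist view shows green at (465,205) with its tab to the upper right at (497,190), and blue at (312,200). Red is at (350,328); its tab is not visible and is probably behind the bud. Next is pose fitting of the plinths on the 14 mm plane.

```bash
cat >> m.py <<'E'
import json
def loadw(k): 
    return np.load(f'pics/{k}.npy'),json.load(open(f'pics/{k}.json'))
def snap(k,view=False):
    im,c=grab('wrist'); np.save(f'pics/{k}.npy',im); json.dump({a:np.array(v).tolist() for a,v in c.items()},open(f'pics/{k}.json','w'))
    if view: cv2.imwrite(f'pics/{k}.png',cv2.resize(im[:,:,::-1],(800,600),interpolation=cv2.INTER_CUBIC))
    o=robot.observe(); print(round(o['t'],2),o['tcp_pos'].round(4),o['tool_rot'].round(4).tolist(),o['contact_force'].round(1)); return im,c
E
python3 - <<'E'
from m import *
im,c=loadw('w1')
for col,b in (('green',(265,100,330,160)),('red',(200,185,248,236)),('blue',(172,95,226,156))):
    for s,cc,l in comps(im,col,b,5):
        cn=max(cv2.findContours(l,0,1)[0],key=len)
        q=cv2.approxPolyDP(cn,1.6,True)[:,0]
        print(col,s,cc,[(p.tolist(),(onz(c,*p,.014)[:2]*1000).round().tolist()) for p in q])
    print('bud?')
for n,u in (('g',(470,214)),('r',(344,348)),('b',(300,209))): print(n,onz(c,u[0]/1.5625,u[1]/1.5625,.068).round(4))
C=robot.get_calibration('side'); 
print([onz(C,*p,.066).round(4)[:2] for p in ((282.4,160.8),(324.9,154.1))])
E
python3 - <<'E'
import numpy as np,cv2
a=np.load('pics/w1.npy')[90:240,165:335,::-1]; b=np.load('pics/side0.npy')[140:200,255:340,::-1]
a=cv2.resize(a,(600,530),interpolation=cv2.INTER_CUBIC)
cv2.imwrite('pics/crop1.png',a)
E
```

```text
green [273, 110, 48, 44, 764] [296.7, 130.2] [([317, 116], [598.0, -221.0]), ([307, 120], [585.0, -226.0]), ([302, 110], [577.0, -213.0]), ([273, 125], [537.0, -233.0]), ([287, 153], [558.0, -272.0]), ([292, 151], [565.0, -269.0]), ([287, 145], [558.0, -261.0]), ([280, 128], [547.0, -237.0]), ([299, 117], [573.0, -222.0]), ([308, 121], [586.0, -227.0]), ([311, 130], [591.0, -240.0]), ([309, 133], [588.0, -244.0]), ([303, 129], [580.0, -238.0]), ([298, 129], [573.0, -238.0]), ([292, 134], [564.0, -245.0]), ([293, 143], [566.0, -258.0]), ([301, 147], [578.0, -264.0]), ([306, 144], [585.0, -259.0]), ([309, 134], [588.0, -245.0]), ([311, 133], [591.0, -244.0]), ([315, 140], [597.0, -254.0]), ([312, 130], [592.0, -240.0]), ([320, 125], [603.0, -233.0])]
bud?
red [205, 191, 13, 30, 160] [210.9, 204.4] [([216, 192], [454.0, -331.0]), ([211, 192], [446.0, -331.0]), ([206, 220], [437.0, -376.0]), ([209, 220], [441.0, -376.0]), ([217, 195], [455.0, -335.0])]
red [230, 197, 12, 30, 170] [235.4, 210.9] [([241, 198], [491.0, -340.0]), ([235, 198], [482.0, -340.0]), ([231, 226], [475.0, -386.0]), 
[... 481 characters left out ...]
52.0, -231.0]), ([206, 142], [443.0, -256.0]), ([201, 147], [435.0, -263.0]), ([208, 150], [445.0, -268.0]), ([220, 120], [464.0, -226.0]), ([211, 116], [451.0, -220.0]), ([213, 106], [455.0, -207.0])]
blue [180, 123, 21, 20, 279] [190.7, 133.2] [([183, 123], [412.0, -230.0]), ([180, 132], [407.0, -242.0]), ([182, 132], [410.0, -242.0]), ([185, 140], [413.0, -253.0]), ([189, 142], [419.0, -256.0]), ([198, 140], [432.0, -253.0]), ([200, 136], [435.0, -248.0]), ([198, 128], [433.0, -237.0]), ([194, 125], [427.0, -232.0]), ([183, 128], [412.0, -237.0])]
bud?
g [ 0.5685 -0.2423  0.068 ]
r [ 0.4647 -0.3571  0.068 ]
b [ 0.4343 -0.238   0.068 ]
[array([ 0.5657, -0.2466]), array([ 0.4608, -0.363 ])]
```

View pics/crop1.png

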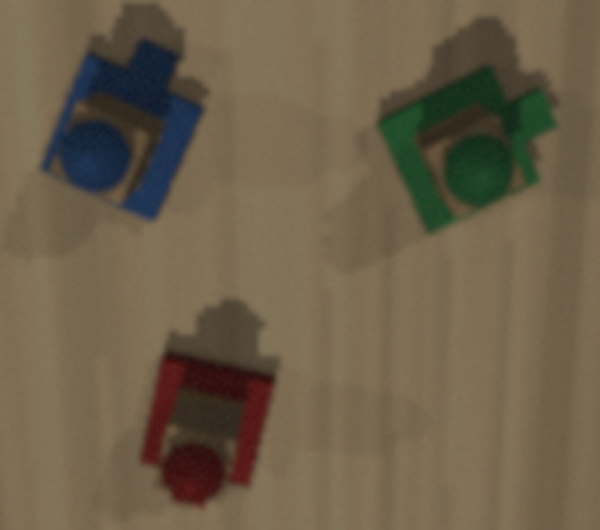

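Red's tab must point away from the camera, about -y. Before gripping I need the notch directions, so I'll analyse the pocket holes in the fixed views.

Run:
```python
from m import *
sb={'scene':{'green':(255,225,325,276),'red':(355,235,410,290)},'side':{'green':(163,226,224,270),'red':(172,288,228,338)}}
for col,ctr,yaw in(('green',(.597,.2195),-7),('red',(.44,.384),34)):
  for n in sb:
    im=np.load(f"pics/{n}0.npy");C=robot.get_calibration(n)
    k=max(comps(im,col,sb[n][col]),key=lambda a:a[0][4]); h=cv2.convexHull(cv2.findContours(k[2],0,1)[0][0])
    f=np.zeros_like(k[2]);cv2.fillPoly(f,[h],1); f=cv2.erode(f,np.ones((3,3)))&(1-k[2])
    N,l,s,cc=cv2.connectedComponentsWithStats(f); i=1+np.argmax(s[1:,4]); v,u=np.where(l==i)
    P=np.array([onz(C,a,b,.012)[:2] for a,b in zip(u,v)])-ctr
    t=np.radians(yaw);Q=P@np.array([[np.cos(t),-np.sin(t)],[np.sin(t),np.cos(t)]])*1000
    print(col,n,len(Q));H=np.histogram2d(Q[:,0],Q[:,1],bins=[np.arange(-60,61,10)]*2)[0].astype(int);print(H)
```

```text
green scene 325
[[ 0  0  0  0  0  0  0  0  0  0  0  0]
 [ 0  0  0  0  0  0  0  0  0  0  0  0]
 [ 0  0  2 10  9 10  7  4  0  0  0  0]
 [ 0  0  3  9 13 12 12  8  0  0  0  0]
 [ 0  0  5 12  9 11 12  8  0  0  0  0]
 [ 0  0  5 11 12 11 12  6  0  0  0  0]
 [ 0  0  3 11 12 12 12  7  0  0  0  0]
 [ 0  0  0  6 12 12  7  3  0  0  0  0]
 [ 0  0  0  0  6  9  0  0  0  0  0  0]
 [ 0  0  0  0  0  0  0  0  0  0  0  0]
 [ 0  0  0  0  0  0  0  0  0  0  0  0]
 [ 0  0  0  0  0  0  0  0  0  0  0  0]]
green side 239
[[ 0  0  0  0  0  0  0  0  0  0  0  0]
 [ 0  0  0  0  0  0  0  0  0  0  0  0]
 [ 0  0  0  0  0  0  0  0  0  0  0  0]
 [ 0  0  3  9  7  8  8  5  0  0  0  0]
 [ 0  0  6  9  9  9  8  5  0  0  0  0]
 [ 0  0  6  8  9  9  9  4  0  0  0  0]
 [ 0  0  5  8  8  9  7  5  0  0  0  0]
 [ 0  0  5  8 10  8  9  3  0  0  0  0]
 [ 0  0  0  0  7  9  1  0  0  0  0  0]
 [ 0  0  0  0  4  2  0  0  0  0  0  0]
 [ 0  0  0  0  0  0  0  0  0  0  0  0]
 [ 0  0  0  0  0  0  0  0  0  0  0  0]]
red scene 366
[[ 0  0  0  0  0  0  0  0  0  0  0  0]
 [ 0  0  0  0  0  0  0  0  0  0  0  0]
 [ 0  0  0  4  4  5  5  6  2  0  0  0]
 [ 0  0  0 10 13 12 12 12  7  0  0  0]
 [ 0  0  0 12 13 13 12 12  9  0  0  0]
 [ 0  0  0 12 12 15 13 12  9  0  0  0]
 [ 0  0  0 12 12 12 16 12  9  0  0  0]
 [ 0  0  0  4  6 12 13  5  0  0  0  0]
 [ 0  0  0  0  0  9  7  1  0  0  0  0]
 [ 0  0  0  0  0  0  0  0  0  0  0  0]
 [ 0  0  0  0  0  0  0  0  0  0  0  0]
 [ 0  0  0  0  0  0  0  0  0  0  0  0]]
red side 373
[[ 0  0  0  0  0  0  0  0  0  0  0  0]
 [ 0  0  0  0  0  0  0  0  0  0  0  0]
 [ 0  0  0  6  7  8  8  6  0  0  0  0]
 [ 0  0  0 12 12 16 12  8  0  0  0  0]
 [ 0  0  0 12 13 15 11 12  0  0  0  0]
 [ 0  0  0 11 16 12 12 12  0  0  0  0]
 [ 0  0  0 11 16 12 12 12  0  0  0  0]
 [ 0  0  0  8 16 12 12  9  0  0  0  0]
 [ 0  0  0  2  4 12  5  0  0  0  0  0]
 [ 0  0  0  0  1  6  2  0  0  0  0  0]
 [ 0  0  0  0  0  0  0  0  0  0  0  0]
 [ 0  0  0  0  0  0  0  0  0  0  0  0]]
```

Green notch yaw is about -7°, red about 34°. Next I go above the green finial, aligned, for a close look.

Emit:
drive_tool:
  deltas:
    - [0,0,-3,0,0,0.3,1]
    - [0,0,-6,0,0,0.6,1]
    - [0,0,-6,0,0,0.6,1]
    - [0,0,-6,0,0,0.6,1]
    - [0,0,-6,0,0,0.6,1]
    - [0,0,0,0,0.5,0.4,1]
    - [0,0,0,0,0.65,0.2,1]
    - [0,0,0,0,0.6,0,1]
    - [0,0,0,0,0.4,0,1]
    - [0,0,0,0,0,0,1]
    - [0,0,0,0,0,0,1]
    - [0,0,0,0,0,0,1]

```text
t: 2.45
tcp_pos: [0.5662, -0.2424, 0.1632]
tool_rot: [[-0.454, 0.891, -0.0], [0.891, 0.454, -0.001], [-0.001, -0.0, -1.0]]
contact_force: [0.2, 0.4, 0.1]
grip_width: 0.0853
grasp_force: 0.0
```

Run:
```python
from m import *
im,c=snap('w2',True)
```

```text
2.5 [ 0.5659 -0.2427  0.1633] [[-0.4532, 0.8914, -0.0], [0.8914, 0.4532, -0.0007], [-0.0006, -0.0003, -1.0]] [0.1 0.1 0.5]
```

View pics/w2.png

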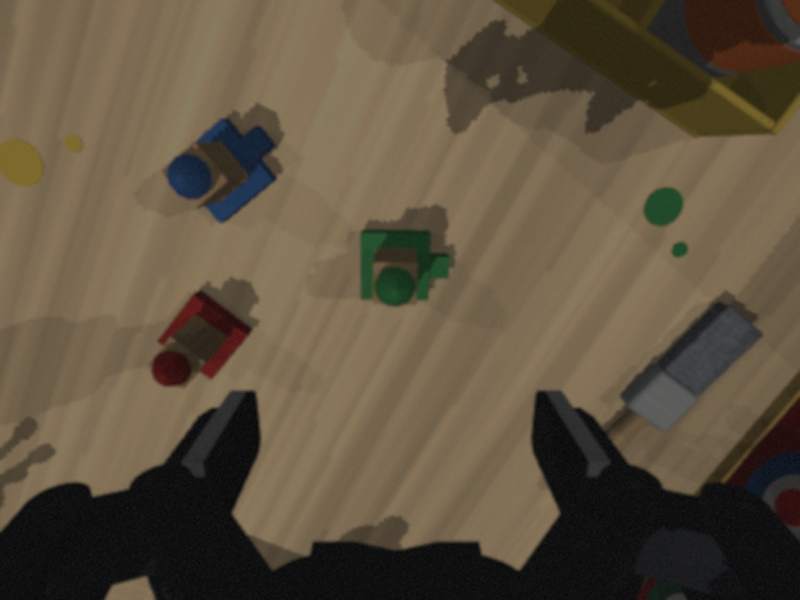

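Green is centred between the fingers (plinth x 361–430, finger midline 396). Its edges are nearly parallel to the image axes, and the tab points right at (440,265). Now the exact residuals in the tool frame.

```bash
cat >> m.py <<'E'
def tool(p,o=None):
    o=o or robot.observe(); return o['tool_rot'].T@(np.array(p)-o['tcp_pos'])
E
python3 - <<'E'
from m import *
im,c=loadw('w2')
k=comps(im,'green',(220,140,292,200),20)
m=sum(a[2] for a in k)
v0,v1=np.where(m.any(1))[0][[0,-1]];print('rows',v0,v1)
for v in range(v0-1,v1+2,2):
    u=np.where(m[v])[0]
    if len(u): print(v,u[0],u[-1], end=' | ')
print()
for u in (235,240,246,252,260,265): 
    vv=np.where(m[:,u])[0]; print(u,vv[0],vv[-1],im[vv[0]-2:vv[0]+12,u,1].tolist())
f=lambda u,v,z:(tool(onz(c,u,v,z))*1000).round(1)
E
```

```text
rows 148 194
149 232 273 | 151 232 273 | 153 232 273 | 155 232 273 | 157 232 273 | 159 232 273 | 161 232 273 | 163 232 284 | 165 232 286 | 167 232 286 | 169 233 286 | 171 232 285 | 173 232 285 | 175 232 285 | 177 232 274 | 179 233 273 | 181 233 273 | 183 233 272 | 185 233 272 | 187 233 272 | 189 233 272 | 191 244 260 | 193 248 256 | 
235 148 189 [65, 50, 54, 71, 81, 82, 82, 81, 82, 82, 84, 82, 81, 78]
240 149 157 [51, 56, 70, 80, 82, 80, 83, 83, 83, 84, 81, 76, 71, 68]
246 148 192 [64, 51, 51, 68, 76, 74, 68, 63, 56, 52, 53, 52, 49, 45]
252 149 194 [53, 44, 51, 51, 50, 51, 53, 50, 50, 52, 50, 50, 46, 45]
260 149 191 [48, 41, 48, 50, 53, 50, 53, 51, 52, 50, 50, 50, 49, 44]
265 149 157 [56, 44, 47, 48, 53, 53, 50, 53, 52, 54, 51, 50, 50, 50]
```

Run:
```python
from m import *
im,c=loadw('w2'); 
f=lambda u,v,z:(tool(onz(c,u,v,z))*1000).round(1)
print('near',f(252,149.5,.014),'far',f(235,190,.014),'L',f(231.5,160,.014),'R',f(273.5,160,.014),'tab',f(286.5,169,.014), 'bud', f(395/1.5625,287/1.5625,.068))
# two-view heights: bud and plinth corner (near-left) w1 vs w2
i1,c1=loadw('w1')
print('bud tri',tri(ray(c1,470/1.5625,214/1.5625),ray(c,395/1.5625,287/1.5625)).round(4))
print('corner tri',tri(ray(c1,273,125),ray(c,231.5,149.5)).round(4),tri(ray(c1,302,110),ray(c,273.5,149.5)).round(4))
```

```text
near [ 22.1   1.1 149.2] far [-24.7 -18.5 149.3] L [ 10.4 -21.8 149.3] R [ 10.4  25.1 149.2] tab [1.000e-01 3.990e+01 1.492e+02] bud [-1.4  1.9 95.3]
bud tri [ 0.5674 -0.2415  0.0746]
corner tri [ 0.5369 -0.2323  0.0177] [ 0.5795 -0.2134  0.0006]
```

Emit:
drive_tool:
  deltas:
    - [0,0,0,-0.03,0.05,0.4,1]
    - [0,0,0,0,0,0.8,1]
    - [0,0,0,0,0,0.9,1]
    - [0,0,0,0,0,0.9,1]
    - [0,0,0,0,0,0.8,1]
    - [0,0,0,0,0,0.5,1]
    - [0,0,0,0,0,0.3,1]
    - [0,0,0,0,0,0.1,1]
    - [0,0,0,0,0,0,0.6]
    - [0,0,0,0,0,0,0]
    - [0,0,0,0,0,0,0]
    - [0,0,0,0,0,0,0]
    - [0,0,0,0,0,0,0]
    - [0,0,0,0,0,0,0]
    - [0,0,0,0,0,0,0]
    - [0,0,0,0,0,0,0]

```text
t: 3.83
tcp_pos: [0.5685, -0.2429, 0.0228]
tool_rot: [[-0.454, 0.891, 0.001], [0.891, 0.454, -0.001], [-0.001, 0.001, -1.0]]
contact_force: [-1.2, -0.2, 6.7]
grip_width: 0.021
grasp_force: 58.5
```

Width reads 21 mm where the post should give 28. I'll look before lifting.

Run:
```python
from m import *
im,c=snap('w3'); s,_=grab('side')
a=cv2.resize(im[150:384,100:412,::-1],(600,450),interpolation=cv2.INTER_CUBIC); b=cv2.resize(s[130:205,240:290+50,::-1],(600,450),interpolation=cv2.INTER_CUBIC)
x=np.hstack([cv2.resize(a,(400,300)),cv2.resize(b,(400,300))]); cv2.imwrite('pics/g3.png',x)
print(robot.observe()['grip_width'],robot.observe()['ft_torque'])
```

```text
3.88 [ 0.5685 -0.2429  0.0229] [[-0.4536, 0.8912, 0.0011], [0.8912, 0.4536, -0.0009], [-0.0013, 0.0006, -1.0]] [-1.9 -1.8  5.9]
0.021197839682900642 [-0.12960638  0.33366432  0.04256878]
```

View pics/g3.png

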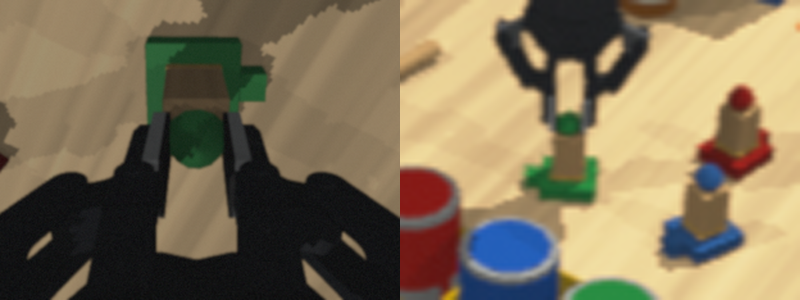

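Run:
```python
from m import *
C=robot.get_calibration('side');o=robot.observe();p=o['tcp_pos']
im,_=loadw('w3')
for z in(0,.0228,.042,.058,.068,.078): print(z,proj(C,[p[0],p[1],z]).round(1), end=' ')
w=robot.get_calibration('wrist');print()
for z in(.014,.0228,.042,.058,.068,.078): print(z,proj(w,[p[0],p[1],z]).round(1), (proj(w,[p[0],p[1],z])-[100,150])*400/312)
s=robot.get_image('side'); cv2.imwrite('pics/s4.png',cv2.resize(s[130:190,250:330,::-1],(800,600),interpolation=cv2.INTER_CUBIC))
```

```text
0 [280.5 176.5] 0.0228 [280.7 171.2] 0.042 [280.9 166.7] 0.058 [281.1 163. ] 0.068 [281.2 160.6] 0.078 [281.3 158.2] 
0.014 [250.8 216.8] [193.3324887  85.5907224]
0.0228 [250.7 221.9] [193.254084   92.1976904]
0.042 [250.6 234.8] [193.05784329 108.73440398]
0.058 [250.4 247.7] [192.86127484 125.29873503]
0.068 [250.3 257.1] [192.71897262 137.29018765]
0.078 [250.2 267.7] [192.55822   150.8364084]
```

View pics/s4.png

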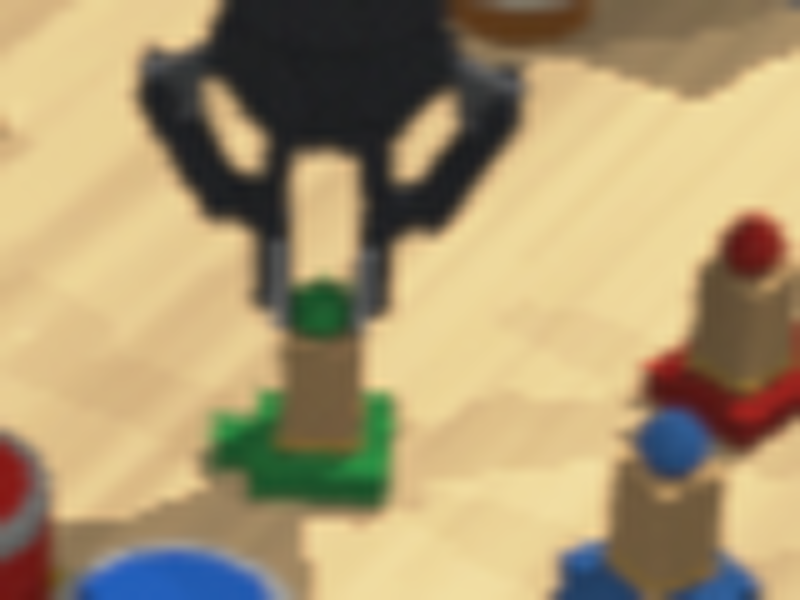

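The fingers are on the bud: tips appear at about z=0.06 in the side view, although the reported TCP z is 0.023. I'll check the tip offset against the first pictures, when the gripper was in free air.

Run:
```python
from m import *
for n in('side','scene'):
    C=robot.get_calibration(n); s=np.load(f'pics/{n}0.npy')
    for z in(.19,.205,.23): print(n,z,[proj(C,[.7246+d,0,z]).round(1).tolist() for d in(-.045,0,.045)])
    dk=(s.max(2)<45).astype(np.uint8); x0,y0,x1,y1=(150,60,240,150) if n=='side' else (140,70,240,180)
    k=[ (a,b) for a,b in zip(*np.where(dk[y0:y1,x0:x1]))]
    cols={u:max(a for a,b in k if b==u)+y0 for u in sorted({b for _,b in k})}
    print({u+x0:v for u,v in cols.items()})
# wrist: where tips project
w=robot.get_calibration('wrist');o=robot.observe();R,p=o['tool_rot'],o['tcp_pos']
for b in(0,.013,.025,.04): print(b,[proj(w,p+R@np.array([x,.012,-b])).round(1).tolist() for x in(-.011,.011)])
```

```text
side 0.19 [[210.2, 154.5], [198.5, 150.0], [187.1, 145.7]]
side 0.205 [[209.9, 150.3], [198.1, 145.9], [186.7, 141.6]]
side 0.23 [[209.4, 143.3], [197.5, 138.9], [185.9, 134.6]]
{np.int64(174): np.int64(65), np.int64(175): np.int64(111), np.int64(176): np.int64(115), np.int64(177): np.int64(115), np.int64(178): np.int64(116), np.int64(179): np.int64(116), np.int64(180): np.int64(118), np.int64(181): np.int64(119), np.int64(182): np.int64(119), np.int64(183): np.int64(120), np.int64(184): np.int64(128), np.int64(185): np.int64(130), np.int64(186): np.int64(130), np.int64(187): np.int64(129), np.int64(188): np.int64(114), np.int64(189): np.int64(114), np.int64(190): np.int64(115), np.int64(191): np.int64(116), np.int64(192): np.int64(116), np.int64(193): np.int64(116), np.int64(194): np.int64(117), np.int64(195): np.int64(117), np.int64(196): np.int64(118), np.int64(197): np.int64(118), np.int64(198): np.int64(118), np.int64(199): np.int64(118), np.int64(200): np.int64(119), np.int64(201): np.int64(121), np.int64(202): np.int64(123), np.int64(203): np.int64(123), np.int64(204): np.int6
[... 1948 characters left out ...]
int64(127), np.int64(202): np.int64(128), np.int64(203): np.int64(128), np.int64(204): np.int64(129), np.int64(205): np.int64(145), np.int64(206): np.int64(147), np.int64(207): np.int64(148), np.int64(208): np.int64(149), np.int64(209): np.int64(148), np.int64(210): np.int64(135), np.int64(211): np.int64(136), np.int64(212): np.int64(132), np.int64(213): np.int64(130), np.int64(214): np.int64(129), np.int64(215): np.int64(129), np.int64(216): np.int64(129), np.int64(217): np.int64(128), np.int64(238): np.int64(73), np.int64(239): np.int64(76)}
0 [[268.7, 237.1], [269.2, 206.2]]
0.013 [[269.7, 246.4], [270.4, 213.8]]
0.025 [[270.8, 256.1], [271.5, 221.7]]
0.04 [[272.4, 270.1], [273.3, 233.2]]
```

The evidence is consistent: the real fingertips sit about 38 mm short of the reported TCP, along the tool axis. Wrist-camera rays and x/y are fine, and the gripper body is correctly 72 mm above the tips in the picture. I'll open, go 38 mm lower and regrip on the post; 28 mm width will confirm it.

Emit:
drive_tool:
  deltas:
    - [0,0,0,0,0,0,1]
    - [0,0,0,0,0,0,1]
    - [0,0,0,0,0,0,1]
    - [0,0,0,0,0,0,1]
    - [0,0,0,0,0,0,1]
    - [0,0,0,0,0,0,1]
    - [0,0,0,0,0,0.2,1]
    - [0,0,0,0,0,0.3,1]
    - [0,0,0,0,0,0.3,1]
    - [0,0,0,0,0,0.25,1]
    - [0,0,0,0,0,0.15,1]
    - [0,0,0,0,0,0,1]

```text
t: 4.98
tcp_pos: [0.5674, -0.242, -0.0159]
tool_rot: [[-0.454, 0.891, -0.002], [0.891, 0.454, 0.001], [0.002, -0.002, -1.0]]
contact_force: [1.3, 0.4, -0.4]
grip_width: 0.0853
grasp_force: 0.0
```

Run:
```python
from m import *
im,c=snap('w5')
m=sum(a[2] for a in comps(im,'green',(190,120,320,300),20))
for v in range(150,290,5):
    u=np.where(m[v])[0]
    if len(u): print(v,u[0],u[-1],len(u),end=' | ')
```

```text
5.03 [ 0.5677 -0.2421 -0.0152] [[-0.4541, 0.8909, -0.0015], [0.8909, 0.4541, 0.0005], [0.0011, -0.0012, -1.0]] [-0.5 -0.3 -0.4]
200 209 291 74 | 205 206 293 88 | 210 206 294 89 | 215 206 294 89 | 220 207 294 88 | 225 207 294 34 | 230 207 315 50 | 235 207 318 54 | 240 208 318 48 | 245 208 317 48 | 250 208 317 46 | 255 208 316 44 | 260 208 291 17 | 265 208 291 15 | 270 209 290 12 | 275 209 290 13 | 280 209 290 18 | 285 234 263 29 |
```

Emit:
drive_tool:
  deltas:
    - [0,0,0,0,0,0,0.5]
    - [0,0,0,0,0,0,0.3]
    - [0,0,0,0,0,0,0]
    - [0,0,0,0,0,0,0]
    - [0,0,0,0,0,0,0]
    - [0,0,0,0,0,0,0]
    - [0,0,0,0,0,0,0]
    - [0,0,0,0,0,0,0]

```text
t: 5.7
tcp_pos: [0.5685, -0.2425, -0.0137]
tool_rot: [[-0.454, 0.891, 0.001], [0.891, 0.454, -0.0], [-0.001, 0.0, -1.0]]
contact_force: [-0.5, -0.1, 5.5]
grip_width: 0.0272
grasp_force: 59.8
```

Run:
```python
from m import *
im,c=snap('w6')
m=sum(a[2] for a in comps(im,'green',(190,120,330,320),20))
for v in range(150,300,4):
    u=np.where(m[v])[0]
    if len(u): print(v,u[0],u[-1],len(u),end=' | ')
f=lambda u,v,z:(tool(onz(c,u,v,z))*1000).round(1)
print(); print(f(215,203,.014),f(206,215,.014),f(294.5,215,.014),f(318,240,.014))
for u in(215,230,250,270): vv=np.where(m[:,u])[0]; print(u,vv[0],im[vv[0]-3:vv[0]+14,u,1].tolist())
```

```text
5.75 [ 0.5685 -0.2425 -0.0137] [[-0.4539, 0.891, 0.0007], [0.891, 0.4539, -0.0004], [-0.0007, 0.0005, -1.0]] [-1.1 -0.8  5.5]
198 212 294 77 | 202 210 296 87 | 206 209 296 88 | 210 209 296 88 | 214 210 296 87 | 218 210 296 87 | 222 210 297 33 | 226 210 317 51 | 230 211 320 54 | 234 211 321 53 | 238 211 320 27 | 242 296 319 24 | 246 298 319 22 | 250 306 319 14 | 254 309 318 10 | 278 241 264 23 | 282 235 272 38 | 286 230 275 45 | 290 227 279 50 | 294 225 281 53 | 298 223 281 55 | 
[ 23.3 -19.3 -27.7] [ 16.2 -24.5 -27.7] [ 16.2  24.4 -27.7] [  0.8  38.5 -27.7]
215 197 [102, 73, 50, 46, 45, 46, 45, 48, 54, 60, 62, 72, 81, 82, 80, 79, 92]
230 196 [85, 77, 58, 46, 45, 47, 45, 44, 47, 53, 59, 61, 62, 60, 61, 60, 62]
250 197 [75, 57, 48, 46, 44, 48, 46, 49, 51, 59, 58, 61, 62, 60, 60, 60, 61]
270 197 [76, 59, 48, 46, 43, 46, 48, 47, 54, 59, 61, 60, 61, 61, 60, 59, 60]
```

Gripped on the post: width 27 mm, finial centre at tool (-1, 0) mm, aligned. I lift, turn +34°, and carry over the crate to a spot short of the socket.

Emit:
drive_tool:
  deltas:
    - [0,0,0,0,0,-0.2,0]
    - [0,0,0,0,0,-0.4,0]
    - [0,0,0,0,0,-0.7,0]
    - [0,0,0,0,0,-0.9,0]
    - [0,0,2,0,0,-0.9,0]
    - [0,0,5,0,0,-0.9,0]
    - [0,0,6,0,0,-0.9,0]
    - [0,0,6,0,0,-0.8,0]
    - [0,0,6,0,0,-0.5,0]
    - [0,0,6,0,0,-0.2,0]
    - [0,0,3,0,0,0,0]
    - [0,0,0,0,0,0,0]

```text
t: 6.75
tcp_pos: [0.5684, -0.2421, 0.1794]
tool_rot: [[0.124, 0.992, 0.002], [0.992, -0.124, -0.0], [-0.0, 0.002, -1.0]]
contact_force: [-0.5, 0.8, -0.7]
grip_width: 0.0271
grasp_force: 59.1
```

Emit:
drive_tool:
  deltas:
    - [0,0,0,0.3,-0.02,0,0]
    - [0,0,0,0.6,-0.03,0,0]
    - [0,0,0,0.9,-0.05,0,0]
    - [0,0,0,0.9,-0.05,0,0]
    - [0,0,0,0.9,-0.05,0,0]
    - [0,0,0,0.9,-0.05,0,0]
    - [0,0,0,0.9,-0.05,0,0]
    - [0,0,0,0.9,-0.05,0,0]
    - [0,0,0,0.9,-0.05,0,0]
    - [0,0,0,0.9,-0.05,0,0]
    - [0,0,0,0.9,-0.05,0,0]
    - [0,0,0,0.9,-0.05,0,0]
    - [0,0,0,0.9,-0.03,0,0]
    - [0,0,0,0.9,-0.02,0,0]
    - [0,0,0,0.7,0,0,0]
    - [0,0,0,0.5,0,0,0]
    - [0,0,0,0.3,0,0,0]
    - [0,0,0,0.1,0,0,0]
    - [0,0,0,0,0,0,0]
    - [0,0,0,0,0,0,0]

```text
t: 8.42
tcp_pos: [0.5989, 0.1544, 0.1777]
tool_rot: [[0.123, 0.992, -0.0], [0.992, -0.123, -0.001], [-0.001, -0.0, -1.0]]
contact_force: [0.3, -0.1, -0.6]
grip_width: 0.0272
grasp_force: 59.1
```

Run:
```python
from m import *
im,c=snap('w7',True); print(robot.observe()['grip_width'])
```

```text
8.47 [0.5989 0.1541 0.1778] [[0.1235, 0.9923, -0.0002], [0.9923, -0.1235, -0.0009], [-0.0009, -0.0001, -1.0]] [ 0.2 -0.2 -1.5]
0.027086513503915666
```

View pics/w7.png

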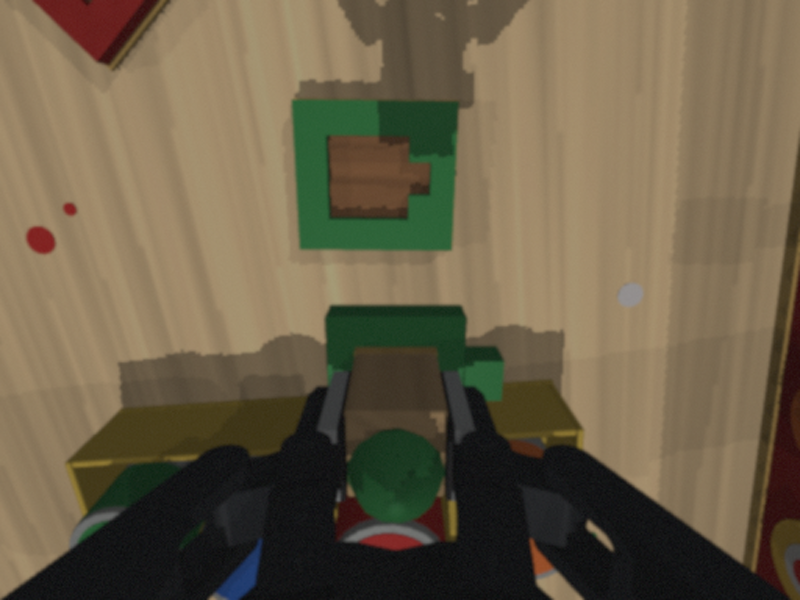

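The held finial is at image bottom centre, square, with its tab to the right at (485,372). The green socket is fully seen: block (293–458, 100–250), pocket (329–409, 136–219), notch to the right ending near (431,178). Now subpixel pocket edges.

Run:
```python
from m import *
im,c=loadw('w7'); g=im.astype(int)
print('rows across pocket (R,G)')
for v in(95,105,132): print(v,[tuple(g[v,u,:2]) for u in list(range(205,216))],'|',[tuple(g[v,u,:2]) for u in range(256,268)])
for u in(220,235,250): print(u,[tuple(g[v,u,:2]) for v in range(82,92)],'|',[tuple(g[v,u,:2]) for v in range(134,146)])
v=114;print('notch end',[tuple(g[v,u,:2]) for u in range(268,282)])
u=268;print('notch sides',[tuple(g[v,u,:2]) for v in range(98,130)])
```

```text
rows across pocket (R,G)
95 [(np.int64(43), np.int64(95)), (np.int64(45), np.int64(97)), (np.int64(40), np.int64(92)), (np.int64(37), np.int64(82)), (np.int64(38), np.int64(62)), (np.int64(63), np.int64(55)), (np.int64(82), np.int64(61)), (np.int64(89), np.int64(64)), (np.int64(89), np.int64(63)), (np.int64(91), np.int64(64)), (np.int64(94), np.int64(67))] | [(np.int64(92), np.int64(66)), (np.int64(89), np.int64(64)), (np.int64(91), np.int64(65)), (np.int64(90), np.int64(64)), (np.int64(85), np.int64(63)), (np.int64(68), np.int64(59)), (np.int64(44), np.int64(61)), (np.int64(29), np.int64(62)), (np.int64(32), np.int64(64)), (np.int64(27), np.int64(62)), (np.int64(28), np.int64(63)), (np.int64(27), np.int64(62))]
105 [(np.int64(46), np.int64(98)), (np.int64(45), np.int64(98)), (np.int64(45), np.int64(98)), (np.int64(40), np.int64(90)), (np.int64(34), np.int64(74)), (np.int64(50), np.int64(57)), (np.int64(79), np.int64(61)), (np.int64(97), np.int64(70)), (np.int64(104), np.int64(74)), (np.int64(102), np.int64(73)), (np.int64(102), np.int64(74))] | [(np.int64(101), np.int64(71)), (np.in
[... 3735 characters left out ...]
nt64(68)), (np.int64(97), np.int64(69)), (np.int64(96), np.int64(68)), (np.int64(97), np.int64(68)), (np.int64(96), np.int64(68)), (np.int64(98), np.int64(69)), (np.int64(99), np.int64(69)), (np.int64(98), np.int64(69)), (np.int64(95), np.int64(67)), (np.int64(91), np.int64(65)), (np.int64(83), np.int64(61)), (np.int64(70), np.int64(49)), (np.int64(61), np.int64(43)), (np.int64(61), np.int64(45)), (np.int64(62), np.int64(45)), (np.int64(63), np.int64(46)), (np.int64(60), np.int64(44)), (np.int64(52), np.int64(46)), (np.int64(41), np.int64(61)), (np.int64(42), np.int64(83)), (np.int64(42), np.int64(94)), (np.int64(44), np.int64(98)), (np.int64(45), np.int64(99)), (np.int64(45), np.int64(98))]
```

Run:
```python
from m import *
im,c=loadw('w7'); o=robot.observe()
f=lambda u,v,z=.024:(tool(onz(c,u,v,z))*1000).round(1)
for n,p in dict(L95=(208.3,95),L132=(209.7,132),R95=(261.4,95),R132=(260.9,132),T220=(220,86.3),T250=(250,86.7),B220=(220,140),B250=(250,140),Nend=(275,114),Nt=(268,103.8),Nb=(268,124.7),bl=(300/1.5625,249/1.5625),tl=(293/1.5625,100/1.5625),tr=(458/1.5625,101/1.5625),br=(451.5/1.5625,249/1.5625)).items(): print(n,f(*p)[:2])
# height of socket rim from side/wrist: triangulate block corners
C=robot.get_calibration('side')
for w,s in (((300,249),(192,231)),((451.5,249),(192,231)),((293,100),(218,247)),((458,101),(169,249)),((451.5,249),(192,231))): print('tri',tri(ray(c,w[0]/1.5625,w[1]/1.5625),ray(C,*s)).round(4), onz(c,w[0]/1.5625,w[1]/1.5625,.024).round(4))
# held finial
m=sum(a[2] for a in comps(im,'green',(190,190,330,250),20))
for v in range(194,236,4):
    u=np.where(m[v])[0]; print(v,u[0],u[-1],end=' | ')
print([int(x) for x in im[190:216,225,1]])
```

```text
L95 [ 80.3 -46.1]
L132 [ 41.6 -46.3]
R95 [80.3 10.1]
R132 [41.7  9.9]
T220 [ 89.  -33.4]
T250 [88.6 -2. ]
B220 [ 32.9 -35.3]
B250 [32.9 -2.1]
Nend [60.8 24.9]
Nt [71.4 17.2]
Nb [49.5 17.6]
bl [ 11.1 -67.6]
tl [110.6 -66.1]
tr [110.   42.4]
br [11.2 41.8]
tri [0.5654 0.2083 0.1104] [0.5331 0.1734 0.024 ]
tri [0.6424 0.1581 0.0165] [0.6418 0.1599 0.024 ]
tri [0.5275 0.2405 0.0723] [0.5469 0.2719 0.024 ]
tri [0.6524 0.2559 0.0181] [0.6546 0.2579 0.024 ]
tri [0.6424 0.1581 0.0165] [0.6418 0.1599 0.024 ]Traceback (most recent call last):
  File "<stdin>", line 11, in <module>
IndexError: index 0 is out of bounds for axis 0 with size 0
```

The pocket measures 56.2 × 55.9 mm, which confirms the rim height. Its centre is at tool (60.9, -18.1) mm. I move over it and hover about 10 mm above the rim to check.

Emit:
drive_tool:
  deltas:
    - [0,0,0,0.3,-0.1,0,0]
    - [0,0,0,0.5,-0.15,0,0]
    - [0,0,0,0.5,-0.15,0.2,0]
    - [0,0,0,0.5,-0.15,0.5,0]
    - [0,0,0,0.27,-0.05,0.7,0]
    - [0,0,0,0,0,0.8,0]
    - [0,0,0,0,0,0.8,0]
    - [0,0,0,0,0,0.8,0]
    - [0,0,0,0,0,0.6,0]
    - [0,0,0,0,0,0.4,0]
    - [0,0,0,0,0,0.3,0]
    - [0,0,0,0,0,0.15,0]
    - [0,0,0,0,0,0,0]
    - [0,0,0,0,0,0,0]
    - [0,0,0,0,0,0,0]

```text
t: 9.72
tcp_pos: [0.5894, 0.22, 0.0213]
tool_rot: [[0.122, 0.993, 0.001], [0.993, -0.122, 0.001], [0.001, 0.001, -1.0]]
contact_force: [-1.0, 0.8, -0.4]
grip_width: 0.0274
grasp_force: 59.1
```

Run:
```python
from m import *
im,c=snap('w8'); o=robot.observe()
i7,c7=loadw('w7')
print('target', [.5989,.1541]+np.array([[.1235,.9923],[.9923,-.1235]])@[.0622,-.018])
f=lambda u,v,z:(tool(onz(c,u,v,z))*1000).round(1)[:2].tolist()
G=im[:,:,1].astype(int)
for u in(215,230,250,280): print(u,[(v,G[v,u]) for v in range(140,212,2)])
for v in(205,212,220): print(v,[(u,G[v,u]) for u in list(range(176,214,2))+list(range(290,350,2))])
zf=o['tcp_pos'][2]+.0137
for w in((tuple([215,0]))): pass
for v in range(186,206,2): print(v,'top',f(230,v,zf+.014)[0],'foot',f(230,v,zf)[0])
print('block corners pix',[proj(c,np.r_[ (np.array([.5989,.1541])+np.array([[.1235,.9923],[.9923,-.1235]])@np.array(p)/1000),.024]).round(1).tolist() for p in((88.8,-46.2),(88.8,10),(110.3,-66.5),(110.3,42.2),(32.9,-46.2))])
```

```text
9.77 [0.5893 0.2199 0.0213] [[0.122, 0.9925, 0.0015], [0.9925, -0.122, 0.0007], [0.0008, 0.0014, -1.0]] [ 0.3 -0.9 -1.5]
target [0.5887203  0.21804406]
215 [(140, np.int64(83)), (142, np.int64(82)), (144, np.int64(77)), (146, np.int64(68)), (148, np.int64(74)), (150, np.int64(51)), (152, np.int64(49)), (154, np.int64(58)), (156, np.int64(64)), (158, np.int64(64)), (160, np.int64(63)), (162, np.int64(63)), (164, np.int64(63)), (166, np.int64(68)), (168, np.int64(70)), (170, np.int64(69)), (172, np.int64(69)), (174, np.int64(72)), (176, np.int64(84)), (178, np.int64(86)), (180, np.int64(87)), (182, np.int64(79)), (184, np.int64(63)), (186, np.int64(63)), (188, np.int64(65)), (190, np.int64(69)), (192, np.int64(66)), (194, np.int64(60)), (196, np.int64(49)), (198, np.int64(49)), (200, np.int64(47)), (202, np.int64(56)), (204, np.int64(63)), (206, np.int64(64)), (208, np.int64(64)), (210, np.int64(62))]
230 [(140, np.int64(94)), (142, np.int64(93)), (144, np.int64(86)), (146, np.int64(74)), (148, np.int64(72)), (150, np.int64(56)), (152, np.int64(47)), (154, np.int64(54)), (156, np.int64
[... 4870 characters left out ...]
int64(50)), (316, np.int64(44)), (318, np.int64(83)), (320, np.int64(98)), (322, np.int64(97)), (324, np.int64(96)), (326, np.int64(98)), (328, np.int64(97)), (330, np.int64(98)), (332, np.int64(97)), (334, np.int64(96)), (336, np.int64(97)), (338, np.int64(95)), (340, np.int64(95)), (342, np.int64(96)), (344, np.int64(111)), (346, np.int64(120)), (348, np.int64(122))]
186 top 33.8 foot 29.6
188 top 32.7 foot 28.4
190 top 31.6 foot 27.2
192 top 30.4 foot 26.0
194 top 29.3 foot 24.7
196 top 28.2 foot 23.5
198 top 27.0 foot 22.2
200 top 25.9 foot 21.0
202 top 24.7 foot 19.7
204 top 23.6 foot 18.5
block corners pix [[205.5, 188.6], [295.5, 188.6], [170.1, 154.4], [350.5, 154.6], [209.3, 267.1]]
```

The finial needs -2.6 mm in tool x and -0.4 mm in tool y; two independent estimates agree. I apply that and lower slowly.

Emit:
drive_tool:
  deltas:
    - [0,0,0,-0.087,-0.013,0,0]
    - [0,0,0,0,0,0,0]
    - [0,0,0,0,0,0.1,0]
    - [0,0,0,0,0,0.12,0]
    - [0,0,0,0,0,0.12,0]
    - [0,0,0,0,0,0.12,0]
    - [0,0,0,0,0,0.08,0]
    - [0,0,0,0,0,0,0]
    - [0,0,0,0,0,0,0]

```text
t: 10.52
tcp_pos: [0.5878, 0.2171, 0.0037]
tool_rot: [[0.122, 0.993, -0.001], [0.993, -0.122, -0.0], [-0.0, -0.001, -1.0]]
contact_force: [-0.2, -0.6, -1.8]
grip_width: 0.0272
grasp_force: 59.1
```

Emit:
drive_tool:
  deltas:
    - [0,0,0,0,0,0.06,0]
    - [0,0,0,0,0,0.06,0]
    - [0,0,0,0,0,0.05,0]
    - [0,0,0,0,0,0.02,0]
    - [0,0,0,0,0,0,0]
    - [0,0,0,0,0,0,0]

```text
t: 11.02
tcp_pos: [0.588, 0.2172, -0.0016]
tool_rot: [[0.122, 0.993, 0.0], [0.993, -0.122, -0.0], [-0.0, 0.0, -1.0]]
contact_force: [-0.2, 0.5, -0.8]
grip_width: 0.0274
grasp_force: 59.1
```

Run:
```python
from m import *
im,c=snap('w9')
# plinth top should be at z=.026 : near-edge width check
G=im[:,:,1].astype(int)
print([(v,int(G[v,240])) for v in range(180,215,2)]); print([(u,int(G[212,u])) for u in list(range(196,220,2))+list(range(288,330,2))])
```

```text
11.07 [ 0.588   0.2172 -0.0016] [[0.1218, 0.9925, 0.0001], [0.9925, -0.1218, -0.0], [0.0, 0.0001, -1.0]] [ 0.8 -0.1 -0.4]
[(180, 68), (182, 67), (184, 67), (186, 67), (188, 66), (190, 66), (192, 68), (194, 66), (196, 60), (198, 47), (200, 51), (202, 59), (204, 66), (206, 66), (208, 68), (210, 67), (212, 68), (214, 68)]
[(196, 113), (198, 114), (200, 114), (202, 87), (204, 46), (206, 49), (208, 63), (210, 66), (212, 67), (214, 68), (216, 67), (218, 67), (288, 66), (290, 67), (292, 68), (294, 69), (296, 65), (298, 53), (300, 41), (302, 51), (304, 66), (306, 92), (308, 109), (310, 106), (312, 106), (314, 107), (316, 107), (318, 106), (320, 103), (322, 102), (324, 101), (326, 103), (328, 102)]
```

Emit:
drive_tool:
  deltas:
    - [0,0,0,0,0,0.03,0]
    - [0,0,0,0,0,0,0]
    - [0,0,0,0,0,0.03,0]
    - [0,0,0,0,0,0,0]

```text
t: 11.4
tcp_pos: [0.5881, 0.2172, -0.0018]
tool_rot: [[0.122, 0.993, 0.001], [0.993, -0.122, 0.0], [0.0, 0.001, -1.0]]
contact_force: [-3.6, -1.2, 18.0]
grip_width: 0.0274
grasp_force: 61.6
```

Seated: floor contact of 18 N at exactly the home height. Release and rise.

Emit:
drive_tool:
  deltas:
    - [0,0,0,0,0,-0.05,0]
    - [0,0,0,0,0,0,0.5]
    - [0,0,0,0,0,0,1]
    - [0,0,0,0,0,0,1]
    - [0,0,0,0,0,0,1]
    - [0,0,0,0,0,0,1]
    - [0,0,0,0,0,0,1]
    - [0,0,0,0,0,-0.2,1]
    - [0,0,0,0,0,-0.4,1]
    - [0,0,0,0,0,-0.7,1]
    - [0,0,0,0,0,-0.9,1]
    - [0,0,0,0,0,-0.9,1]
    - [0,0,0,0,0,-0.9,1]
    - [0,0,0,0,0,-0.9,1]
    - [0,0,0,0,0,-0.7,1]
    - [0,0,0,0,0,-0.4,1]
    - [0,0,0,0,0,-0.2,1]
    - [0,0,0,0,0,0,1]
    - [0,0,0,0,0,0,1]

```text
t: 12.98
tcp_pos: [0.5875, 0.217, 0.1835]
tool_rot: [[0.122, 0.993, -0.001], [0.993, -0.122, -0.0], [-0.0, -0.001, -1.0]]
contact_force: [0.2, 0.5, -0.3]
grip_width: 0.0851
grasp_force: 0.0
```

Run:
```python
from m import *
im,c=snap('w10')
m=sum(a[2] for a in comps(im,'green',(150,80,360,330),20))
ys,xs=np.where(m); print(xs.min(),xs.max(),ys.min(),ys.max())
s,_=grab('side'); a=im[100:300,150:360,::-1]; b=s[200:275,150:240,::-1]
cv2.imwrite('pics/g10.png',np.hstack([cv2.resize(a,(400,380)),cv2.resize(b,(400,380),interpolation=cv2.INTER_CUBIC)]))
# red yaw/pos estimate from w1, notes
i1,c1=loadw('w1')
print([ (onz(c1,*p,.014)[:2]*1000).round(1) for p in((211.5,191),(206,220.5),(241.5,197.5),(235,225.5))])
```

```text
13.03 [0.5872 0.2169 0.1829] [[0.1217, 0.9926, -0.0017], [0.9926, -0.1217, -0.0008], [-0.001, -0.0016, -1.0]] [ 0.4 -0.1 -0.2]
210 306 123 207
[array([ 447.3, -329.2]), array([ 436.6, -376.9]), array([ 491.9, -339.6]), array([ 481.2, -385.4])]
```

View pics/g10.png

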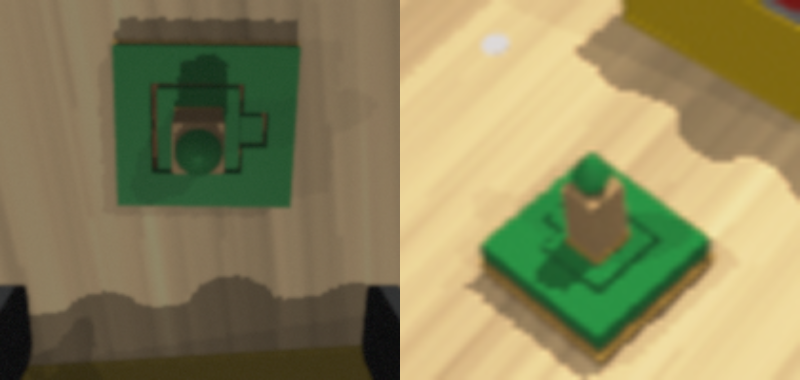

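The green finial is home and upright with its tab in the notch, confirmed in both views. Now on to red: centre about (0.464, -0.358), tab yaw about -103°.

Emit:
drive_tool:
  deltas:
    - [0,0,0,-0.4,-0.03,0,1]
    - [0,0,0,-0.8,-0.07,0,1]
    - [0,0,0,-1,-0.1,0,1]
    - [0,0,0,-1,-0.1,0,1]
    - [0,0,0,-1,-0.1,0,1]
    - [0,0,0,-1,-0.1,0,1]
    - [0,0,0,-1,-0.1,0,1]
    - [0,0,0,-1,-0.1,0,1]
    - [0,0,0,-1,-0.1,0,1]
    - [0,0,0,-1,-0.1,0,1]
    - [0,0,0,-1,-0.1,0,1]
    - [0,0,0,-1,-0.1,0,1]
    - [0,0,0,-1,-0.1,0,1]
    - [0,0,0,-1,-0.1,0,1]
    - [0,0,0,-1,-0.1,0,1]
    - [0,0,0,-1,-0.1,0,1]
    - [0,0,0,-1,-0.1,0,1]
    - [0,0,0,-1,-0.1,0,1]
    - [0,0,0,-1,-0.1,0,1]
    - [0,0,0,-1,-0.1,0,1]

```text
t: 14.75
tcp_pos: [0.4593, -0.3493, 0.1832]
tool_rot: [[0.123, 0.992, -0.002], [0.992, -0.123, 0.001], [0.0, -0.002, -1.0]]
contact_force: [1.2, 0.7, 0.6]
grip_width: 0.0856
grasp_force: 0.0
```

Emit:
drive_tool:
  deltas:
    - [0,0,4,-0.3,0,0,1]
    - [0,0,7,0,0,0,1]
    - [0,0,7,0,0,0,1]
    - [0,0,7,0,0,0,1]
    - [0,0,7,0,0,0,1]
    - [0,0,7,0,0,0,1]
    - [0,0,7,0,0,0,1]
    - [0,0,7,0,0,0,1]
    - [0,0,7,0,0,0,1]
    - [0,0,7,0,0,0,1]
    - [0,0,7,0,0,0,1]
    - [0,0,7,0,0,0,1]
    - [0,0,7,0,0,0,1]
    - [0,0,7,0,0,0,1]
    - [0,0,1,0,0,0,1]
    - [0,0,0,0,0,0,1]
    - [0,0,0,0,0,0,1]

```text
t: 16.17
tcp_pos: [0.4595, -0.3566, 0.1837]
tool_rot: [[0.975, -0.222, -0.001], [-0.222, -0.975, 0.0], [-0.001, 0.0, -1.0]]
contact_force: [0.8, -0.0, -0.6]
grip_width: 0.0855
grasp_force: 0.0
```

Run:
```python
from m import *
im,c=snap('w11'); o=robot.observe(); print(o['joint_positions'].round(2))
for s,cc,l in comps(im,'red',(100,0,420,240),15):
    cn=max(cv2.findContours(l,0,1)[0],key=len); q=cv2.approxPolyDP(cn,1.6,True)[:,0]
    print(s,cc,[(p.tolist(),(onz(c,*p,.014)[:2]*1000).round().tolist(),(tool(onz(c,*p,.014),o)[:2]*1000).round(1).tolist()) for p in q] if s[4]>80 else '')
```

```text
16.22 [ 0.4597 -0.3566  0.1838] [[0.975, -0.222, -0.0006], [-0.222, -0.975, 0.0001], [-0.0006, 0.0, -1.0]] [-0.3 -0.4  0.2]
[ 0.15  0.5   0.61  1.97 -0.39  0.8  -0.82]
[235, 141, 53, 41, 748] [264.9, 153.7] [([235, 143], [491.0, -341.0], [26.6, -22.2]), ([236, 151], [481.0, -340.0], [17.3, -21.2]), ([250, 149], [480.0, -356.0], [19.7, -4.8]), ([267, 150], [474.0, -375.0], [18.5, 15.1]), ([271, 159], [463.0, -378.0], [7.8, 20.0]), ([270, 181], [437.0, -371.0], [-19.2, 19.3]), ([274, 181], [436.0, -376.0], [-19.2, 24.1]), ([276, 168], [451.0, -381.0], [-3.1, 26.2]), ([287, 167], [449.0, -394.0], [-1.9, 39.2]), ([287, 156], [462.0, -397.0], [11.4, 38.8]), ([278, 156], [464.0, -387.0], [11.4, 28.2]), ([276, 154], [467.0, -385.0], [13.8, 25.7]), ([276, 142], [481.0, -388.0], [27.8, 25.4]), ([236, 141], [493.0, -343.0], [29.0, -21.0])]
[251, 162, 17, 22, 280] [258.7, 173.1] [([258, 162], [463.0, -362.0], [4.2, 4.6]), ([251, 169], [456.0, -352.0], [-4.3, -3.7]), ([251, 177], [447.0, -350.0], [-14.2, -3.7]), ([254, 183], [438.0, -352.0], [-21.7, -0.1]), ([262, 182], [438.0, -361.0], [-20.5, 9.6]), ([267, 175], [445.0, -369.0], [-11.7, 15.5]), ([264, 165], [458.0, -368.0], [0.6, 11.8])]
[236, 173, 7, 9, 58] [239.1, 176.9]
```

Run:
```python
from m import *
im,c=loadw('w11'); R=im[:,:,0].astype(int); G=im[:,:,1].astype(int); D=R-G
for v in(144,148,152,158,172,178,181,183): print(v,[(u,int(D[v,u])) for u in list(range(231,240))],[(u,int(D[v,u])) for u in range(270,280)])
for u in(238,245,255,265,273): print(u,[(int(R[v,u]),int(D[v,u])) for v in range(137,152)])
for u in(238,273): print(u,[int(D[v,u]) for v in range(174,192)])
print([(u,int(D[161,u])) for u in range(282,292)]); print('tab col 283',[(v,int(R[v,283]),int(D[v,283])) for v in range(150,174)])
```

```text
144 [(231, 12), (232, 12), (233, 11), (234, 18), (235, 37), (236, 53), (237, 58), (238, 59), (239, 55)] [(270, 60), (271, 60), (272, 56), (273, 59), (274, 59), (275, 57), (276, 50), (277, 34), (278, 21), (279, 15)]
148 [(231, 11), (232, 12), (233, 11), (234, 19), (235, 38), (236, 55), (237, 57), (238, 57), (239, 56)] [(270, 60), (271, 59), (272, 56), (273, 60), (274, 62), (275, 54), (276, 45), (277, 28), (278, 16), (279, 14)]
152 [(231, 11), (232, 11), (233, 11), (234, 14), (235, 24), (236, 36), (237, 36), (238, 35), (239, 33)] [(270, 59), (271, 59), (272, 56), (273, 61), (274, 58), (275, 58), (276, 48), (277, 26), (278, 17), (279, 15)]
158 [(231, 10), (232, 10), (233, 11), (234, 14), (235, 23), (236, 32), (237, 35), (238, 36), (239, 36)] [(270, 39), (271, 48), (272, 51), (273, 53), (274, 50), (275, 50), (276, 52), (277, 56), (278, 62), (279, 61)]
172 [(231, 11), (232, 12), (233, 11), (234, 14), (235, 23), (236, 36), (237, 36), (238, 39), (239, 39)] [(270, 43), (271, 52), (272, 52), (273, 52), (274, 46), (275, 37), (276, 23), (277, 17), (278, 16), (279, 17)]
178 [(231, 15), (232, 14)
[... 1352 characters left out ...]
 59), (82, 59), (83, 60), (83, 59), (83, 55), (83, 58)]
238 [49, 56, 57, 58, 56, 56, 55, 44, 26, 18, 16, 17, 17, 17, 17, 17, 18, 16]
273 [52, 55, 52, 51, 49, 54, 50, 44, 33, 22, 16, 15, 16, 16, 16, 18, 17, 17]
[(282, 56), (283, 58), (284, 59), (285, 59), (286, 60), (287, 56), (288, 40), (289, 24), (290, 17), (291, 16)]
tab col 283 [(150, 108, 15), (151, 107, 14), (152, 110, 16), (153, 98, 14), (154, 78, 15), (155, 57, 24), (156, 68, 43), (157, 82, 58), (158, 88, 59), (159, 86, 57), (160, 85, 57), (161, 81, 58), (162, 79, 56), (163, 76, 54), (164, 78, 53), (165, 78, 52), (166, 78, 53), (167, 76, 53), (168, 81, 45), (169, 91, 31), (170, 107, 21), (171, 114, 18), (172, 115, 16), (173, 115, 17)]
```

The red tab is confirmed at tool +y. Finial centre is tool (4.1, 1.6) mm, with 1.2° to turn. Next: centre, descend and grip.

Emit:
drive_tool:
  deltas:
    - [0,0,1.2,0.133,0.053,0.3,1]
    - [0,0,0,0,0,0.6,1]
    - [0,0,0,0,0,0.9,1]
    - [0,0,0,0,0,0.9,1]
    - [0,0,0,0,0,0.9,1]
    - [0,0,0,0,0,0.9,1]
    - [0,0,0,0,0,0.8,1]
    - [0,0,0,0,0,0.6,1]
    - [0,0,0,0,0,0.4,1]
    - [0,0,0,0,0,0.2,1]
    - [0,0,0,0,0,0.1,1]
    - [0,0,0,0,0,0,1]
    - [0,0,0,0,0,0,0.5]
    - [0,0,0,0,0,0,0.3]
    - [0,0,0,0,0,0,0]
    - [0,0,0,0,0,0,0]
    - [0,0,0,0,0,0,0]
    - [0,0,0,0,0,0,0]
    - [0,0,0,0,0,0,0]
    - [0,0,0,0,0,0,0]

```text
t: 17.88
tcp_pos: [0.4641, -0.3592, -0.0132]
tool_rot: [[0.969, -0.245, 0.001], [-0.245, -0.969, -0.001], [0.001, 0.0, -1.0]]
contact_force: [-0.9, 1.1, 5.5]
grip_width: 0.0275
grasp_force: 60.0
```

Run:
```python
from m import *
im,c=snap('w12'); o=robot.observe(); print(o['joint_positions'].round(2))
R=im[:,:,0].astype(int); D=R-im[:,:,1]
f=lambda u,v,z:(tool(onz(c,u,v,z),o)*1000).round(1)[:2].tolist()
for v in(206,212,218): 
    u=np.where(D[v,180:340]>33)[0]+180; print(v,u[0],u[-1],f(u[0]-.5,v,.014),f(u[-1]+.5,v,.014))
for u in(215,235,255,275,290): print(u,[(v,int(R[v,u]),int(D[v,u])) for v in range(192,208)])
for v in(230,236,240): 
    u=np.where(D[v,280:340]>33)[0]+280; print(v,u[-1],f(u[-1]+.5,v,.014))
for v in(195.5,200,202,204): print(v,f(250,v,.014),f(250,v,0))
```

```text
17.93 [ 0.4641 -0.3592 -0.0132] [[0.9695, -0.2452, 0.0011], [-0.2452, -0.9695, -0.0006], [0.0012, 0.0003, -1.0]] [-0.   0.6  4.9]
[ 0.34  0.76  0.35  2.07 -0.63  0.41 -0.64]
206 208 297 [22.1, -26.1] [22.1, 23.4]
212 209 297 [18.5, -25.7] [18.5, 23.6]
218 210 297 [14.9, -25.3] [15.0, 23.7]
215 [(192, 143, 20), (193, 142, 18), (194, 138, 20), (195, 123, 19), (196, 87, 20), (197, 54, 23), (198, 43, 30), (199, 46, 25), (200, 44, 30), (201, 46, 31), (202, 49, 36), (203, 65, 49), (204, 82, 56), (205, 88, 63), (206, 91, 64), (207, 90, 63)]
235 [(192, 144, 20), (193, 144, 19), (194, 139, 21), (195, 117, 18), (196, 81, 19), (197, 49, 26), (198, 44, 29), (199, 45, 26), (200, 44, 26), (201, 47, 31), (202, 52, 33), (203, 67, 46), (204, 81, 61), (205, 89, 62), (206, 90, 63), (207, 91, 63)]
255 [(192, 146, 19), (193, 146, 19), (194, 143, 21), (195, 120, 18), (196, 79, 18), (197, 49, 24), (198, 46, 27), (199, 44, 29), (200, 46, 29), (201, 43, 32), (202, 51, 34), (203, 68, 45), (204, 81, 56), (205, 88, 63), (206, 90, 64), (207, 91, 62)]
275 [(192, 150, 21), (193, 148, 20), (194, 141, 19), (195, 120, 19), (196, 79, 17), (197, 49, 26), (198, 43, 31), (199, 46, 28), (200, 46, 26), (201, 47, 27), (202, 50, 34), (203, 67, 41), (204, 83, 56), (205, 89, 64), (206, 91, 62), (207, 92, 64)]
290 [(192, 145, 19), (193, 147, 20), (194, 145, 20), (195, 125, 19), (196, 87, 20), (197, 52, 23), (198, 43, 31), (199, 47, 26), (200, 45, 27), (201, 43, 31), (202, 52, 34), (203, 66, 47), (204, 83, 56), (205, 89, 62), (206, 90, 67), (207, 93, 65)]
230 314 [7.6, 33.6]
236 321 [3.9, 37.9]
240 321 [1.4, 38.0]
195.5 [28.2, -2.7] [23.5, -2.9]
200 [25.6, -2.7] [20.7, -2.9]
202 [24.4, -2.7] [19.4, -2.9]
204 [23.2, -2.7] [18.1, -2.9]
```

Gripped: 27.5 mm width, edges parallel to the image rows, centre at tool (-1.5, -1.1) mm, underside = TCP + 13.2 mm. I lift and turn -138° about the tool axis.

Emit:
drive_tool:
  deltas:
    - [0,0,0,0,0,-0.2,0]
    - [0,0,0,0,0,-0.5,0]
    - [0,0,0,0,0,-0.8,0]
    - [0,0,0,0,0,-0.9,0]
    - [0,0,0,0,0,-0.9,0]
    - [0,0,0,0,0,-0.9,0]
    - [0,0,0,0,0,-0.9,0]
    - [0,0,-2,0,0,-0.8,0]
    - [0,0,-4,0,0,-0.4,0]
    - [0,0,-6,0,0,-0.2,0]
    - [0,0,-6,0,0,0,0]
    - [0,0,-6,0,0,0,0]
    - [0,0,-6,0,0,0,0]
    - [0,0,-6,0,0,0,0]
    - [0,0,-6,0,0,0,0]
    - [0,0,-6,0,0,0,0]
    - [0,0,-6,0,0,0,0]
    - [0,0,-6,0,0,0,0]
    - [0,0,-6,0,0,0,0]
    - [0,0,-6,0,0,0,0]

```text
t: 19.6
tcp_pos: [0.4631, -0.3588, 0.1813]
tool_rot: [[0.529, 0.849, -0.001], [0.849, -0.529, -0.0], [-0.0, -0.0, -1.0]]
contact_force: [-0.7, -0.6, -1.8]
grip_width: 0.0272
grasp_force: 59.1
```

Emit:
drive_tool:
  deltas:
    - [0,0,-6,0,0,0,0]
    - [0,0,-6,0,0,0,0]
    - [0,0,-6,0,0,0,0]
    - [0,0,-6,0,0,0,0]
    - [0,0,-6,0,0,0,0]
    - [0,0,-6,0,0,0,0]
    - [0,0,-6,0,0,0,0]
    - [0,0,-6,0,0,0,0]
    - [0,0,-6,0,0,0,0]
    - [0,0,-6,0,0,0,0]
    - [0,0,-4,0,0,0,0]
    - [0,0,-2,0,0,0,0]
    - [0,0,0,0,0,0,0]

```text
t: 20.68
tcp_pos: [0.463, -0.3591, 0.1812]
tool_rot: [[-0.557, 0.83, -0.001], [0.83, 0.557, -0.0], [0.0, -0.001, -1.0]]
contact_force: [-0.6, 0.2, -1.6]
grip_width: 0.0272
grasp_force: 59.1
```

Run:
```python
from m import *
o=robot.observe(); print(o['t'],o['joint_positions'].round(2),o['tcp_pos'].round(4),o['tool_rot'].round(3).tolist())
```

```text
20.6833 [ 0.62  0.45 -0.08  1.93  0.05  0.77  1.1 ] [ 0.463  -0.3591  0.1812] [[-0.557, 0.83, -0.001], [0.83, 0.557, -0.0], [0.0, -0.001, -1.0]]
```

Emit:
drive_tool:
  deltas:
    - [0,0,0,0.2,0.15,0,0]
    - [0,0,0,0.4,0.3,0,0]
    - [0,0,0,0.6,0.43,0,0]
    - [0,0,0,0.72,0.52,0,0]
    - [0,0,0,0.72,0.52,0,0]
    - [0,0,0,0.72,0.52,0,0]
    - [0,0,0,0.72,0.52,0,0]
    - [0,0,0,0.72,0.52,0,0]
    - [0,0,0,0.72,0.52,0,0]
    - [0,0,0,0.72,0.52,0,0]
    - [0,0,0,0.72,0.52,0,0]
    - [0,0,0,0.72,0.52,0,0]
    - [0,0,0,0.72,0.52,0,0]
    - [0,0,0,0.72,0.52,0,0]
    - [0,0,0,0.72,0.52,0,0]
    - [0,0,0,0.72,0.52,0,0]
    - [0,0,0,0.72,0.52,0,0]
    - [0,0,0,0.72,0.52,0,0]
    - [0,0,0,0.72,0.52,0,0]
    - [0,0,0,0.72,0.52,0,0]

```text
t: 22.35
tcp_pos: [0.4802, 0.1406, 0.1812]
tool_rot: [[-0.556, 0.831, -0.0], [0.831, 0.556, -0.0], [0.0, -0.0, -1.0]]
contact_force: [0.7, -0.2, -1.6]
grip_width: 0.0271
grasp_force: 59.1
```

Emit:
drive_tool:
  deltas:
    - [0,0,0,0.7,0.5,0,0]
    - [0,0,0,0.7,0.5,0,0]
    - [0,0,0,0.7,0.5,0,0]
    - [0,0,0,0.6,0.45,0,0]
    - [0,0,0,0.5,0.35,0,0]
    - [0,0,0,0.3,0.25,0,0]
    - [0,0,0,0.2,0.15,0,0]
    - [0,0,0,0.1,0.05,0,0]
    - [0,0,0,0,0,0,0]
    - [0,0,0,0,0,0,0]
    - [0,0,0,0,0,0,0]

```text
t: 23.27
tcp_pos: [0.4868, 0.2776, 0.1811]
tool_rot: [[-0.555, 0.832, -0.0], [0.832, 0.555, -0.001], [-0.001, -0.001, -1.0]]
contact_force: [0.1, -1.4, -0.5]
grip_width: 0.0274
grasp_force: 59.1
```

Run:
```python
from m import *
im,c=snap('w13'); o=robot.observe()
R=im[:,:,0].astype(int);D=R-im[:,:,1]; H=cv2.cvtColor(im,cv2.COLOR_RGB2HSV)
f=lambda u,v:(tool(onz(c,u,v,.024),o)*1000).round(1)[:2].tolist()
print([proj(c,[.436+dx,.381+dy,.024]).round() for dx,dy in((0,0),(.023,.0157),(-.0157,.023))])
for s,cc,l in comps(im,'red',(60,20,420,190),100):
    q=cv2.approxPolyDP(max(cv2.findContours(l,0,1)[0],key=len),2,True)[:,0]; print(s,cc,[(p.tolist(),f(*p)) for p in q])
    for cn in cv2.findContours(l,cv2.RETR_CCOMP,1)[0]:
        if 40<len(cn): q=cv2.approxPolyDP(cn,2,True)[:,0]; print('  ',len(cn),q.tolist())
```

```text
23.32 [0.4869 0.2777 0.1811] [[-0.555, 0.8319, -0.0], [0.8319, 0.555, -0.0006], [-0.0005, -0.0004, -1.0]] [ 0.2  0.4 -1.5]
[array([266.,  59.]), array([293.,  59.]), array([266.,  29.])]
[215, 20, 110, 92, 6102] [270.6, 66.0] [([215, 20], [150.0, -36.2]), ([222, 111], [62.4, -32.0]), ([321, 106], [67.6, 75.2]), ([324, 20], [150.0, 72.4])]
   385 [[215, 20], [222, 111], [321, 106], [324, 20]]
   241 [[289, 29], [292, 32], [292, 47], [306, 48], [306, 68], [292, 71], [292, 86], [241, 90], [237, 33]]
[100, 136, 17, 17, 224] [108.2, 144.2] [([103, 137], [34.4, -165.4]), ([100, 141], [29.9, -169.5]), ([103, 150], [19.8, -167.7]), ([114, 151], [18.7, -155.4]), ([116, 142], [28.8, -151.7]), ([113, 138], [33.3, -154.5])]
   47 [[103, 137], [100, 141], [103, 150], [114, 151], [116, 142], [113, 138]]
```

Block seen; 2.8° left to turn. I rotate, step 30 mm closer and measure the pocket edges.

Emit:
drive_tool:
  deltas:
    - [0,0,-1.4,0.3,0.2,0,0]
    - [0,0,-1.4,0.4,0.2,0,0]
    - [0,0,0,0.3,0,0,0]
    - [0,0,0,0,0,0,0]
    - [0,0,0,0,0,0,0]
    - [0,0,0,0,0,0,0]
    - [0,0,0,0,0,0,0]

```text
t: 23.9
tcp_pos: [0.4794, 0.3098, 0.181]
tool_rot: [[-0.596, 0.803, -0.0], [0.803, 0.596, -0.001], [-0.0, -0.0, -1.0]]
contact_force: [-0.2, -0.2, -1.3]
grip_width: 0.0268
grasp_force: 59.2
```

Run:
```python
from m import *
im,c=snap('w14'); o=robot.observe()
R=im[:,:,0].astype(int);G=im[:,:,1].astype(int);D=R-G
for s,cc,l in comps(im,'red',(60,20,420,185),1000):
    for cn in cv2.findContours(l,cv2.RETR_CCOMP,1)[0]:
        if 40<len(cn): q=cv2.approxPolyDP(cn,2,True)[:,0]; print('  ',len(cn),q.tolist(),[(tool(onz(c,*p,.024),o)*1000).round(1)[:2].tolist() for p in q])
        if 40<len(cn)<300:
            x,y,w,h=cv2.boundingRect(cn)
S=lambda a,b:''.join(f'{int(R[v,u])}/{int(G[v,u])} ' for v,u in zip(a,b))
for v in(y+12,y+h-10): print('row',v,'L',x-3,S([v]*12,range(x-3,x+9)),'R',x+w-24,S([v]*14,range(x+w-24,x+w-10)))
for u in(x+12,x+40): print('col',u,'T',y-4,S(range(y-4,y+8),[u]*12),'B',y+h-8,S(range(y+h-8,y+h+5),[u]*13))
v=y+h//2;print('Nend',v,x+w-6,S([v]*12,range(x+w-6,x+w+6)));u=x+w-6;print('Nsides',u,v-16,S(range(v-16,v+17),[u]*33))
```

```text
23.95 [0.4795 0.3097 0.181 ] [[-0.5957, 0.8032, -0.0], [0.8032, 0.5957, -0.0005], [-0.0004, -0.0003, -1.0]] [-0.4  0.8 -1.8]
   395 [[210, 41], [215, 138], [310, 138], [316, 41]] [[131.1, -41.9], [33.3, -40.6], [33.3, 65.4], [131.1, 65.8]]
   231 [[231, 66], [237, 63], [284, 64], [284, 80], [298, 82], [297, 101], [284, 103], [283, 117], [280, 119], [234, 119]] [[107.6, -21.1], [110.5, -14.8], [109.5, 33.9], [94.0, 34.4], [92.0, 49.3], [72.8, 49.1], [70.7, 35.2], [56.1, 34.5], [53.9, 31.3], [53.9, -19.0]]
row 75 L 228 111/34 110/32 107/32 90/31 68/34 60/41 59/41 62/45 72/52 87/62 94/67 96/67  R 275 88/62 88/62 87/61 86/59 87/61 87/61 87/62 85/61 80/49 80/36 96/34 105/34 108/32 109/32 
row 110 L 228 110/36 109/30 110/33 104/30 86/28 66/37 59/42 61/44 63/45 77/56 89/63 98/69  R 275 92/65 93/67 91/65 93/66 93/66 92/65 90/63 88/60 85/43 98/32 108/33 110/31 111/34 112/35 
col 243 T 59 108/31 108/32 109/33 106/33 94/31 84/46 90/61 98/69 104/73 105/73 104/74 101/72  B 112 105/73 104/74 96/68 83/59 73/52 69/48 74/43 89/30 105/32 109/33 110/34 110/34 111/34 
col 271 T 59 110/34 110/32 110/36 107/35 94/34 80/43 91/62 102/72 106/75 105/75 103/72 103/72  B 112 109/78 109/77 98/71 80/57 71/51 70/50 72/42 89/32 106/34 112/36 109/34 110/34 110/34 
Nend 91 293 93/65 92/67 89/63 83/56 80/46 87/30 101/33 109/34 109/34 110/34 110/35 108/34 
Nsides 293 75 107/31 107/30 108/30 109/31 108/35 98/35 88/46 88/59 90/64 91/65 91/65 91/66 90/65 89/64 92/66 93/67 93/65 91/64 89/63 85/60 85/60 85/59 82/59 76/54 65/48 58/42 58/40 71/37 94/36 107/36 110/33 109/32 109/33
```

Run:
```python
from m import *
im,c=loadw('w14'); o=robot.observe()
f=lambda u,v,z=.024:(tool(onz(c,u,v,z),o)*1000).round(1)[:2]
for n,p in dict(L75=(231.2,75),L110=(232,110),R75=(283,75),R110=(282.9,110),T243=(243,64.4),T271=(271,64.5),B243=(243,119.1),B271=(271,119.1),Nend=(296.9,91),Nt=(293,81.2),Nb=(293,102.5)).items(): print(n,f(*p))
R=im[:,:,0].astype(int);D=R-im[:,:,1]
for u in(225,250,280): print(u,[(v,int(R[v,u]),int(D[v,u])) for v in range(190,212)])
for v in(206,212,218,236): 
    u=np.where(D[v,180:340]>33)[0]+180; print(v,u[0],u[-1])
```

```text
L75 [ 98.9 -21.1]
L110 [ 63.4 -21. ]
R75 [98.9 33.2]
R110 [63.4 34.2]
T243 [109.1  -8.6]
T271 [109.   20.4]
B243 [53.8 -9.2]
B271 [53.8 21.5]
Nend [83.  48.5]
Nt [92.8 44. ]
Nb [71.2 44.8]
225 [(190, 162, 21), (191, 164, 22), (192, 163, 21), (193, 163, 21), (194, 158, 21), (195, 136, 21), (196, 88, 22), (197, 56, 28), (198, 50, 31), (199, 49, 32), (200, 47, 35), (201, 53, 31), (202, 52, 35), (203, 59, 40), (204, 65, 44), (205, 68, 43), (206, 72, 48), (207, 72, 48), (208, 70, 50), (209, 67, 50), (210, 69, 46), (211, 71, 48)]
250 [(190, 159, 22), (191, 158, 21), (192, 158, 22), (193, 159, 22), (194, 154, 22), (195, 130, 21), (196, 88, 22), (197, 55, 31), (198, 49, 32), (199, 51, 31), (200, 49, 31), (201, 50, 33), (202, 50, 37), (203, 60, 40), (204, 68, 42), (205, 67, 48), (206, 69, 43), (207, 65, 49), (208, 67, 44), (209, 66, 49), (210, 66, 44), (211, 67, 45)]
280 [(190, 164, 21), (191, 164, 20), (192, 165, 21), (193, 163, 20), (194, 158, 21), (195, 134, 20), (196, 88, 21), (197, 56, 28), (198, 50, 32), (199, 49, 30), (200, 49, 34), (201, 49, 36), (202, 52, 37), (203, 59, 40), (204, 66, 41), (205, 68, 44), (206, 65, 48), (207, 66, 46), (208, 66, 43), (209, 67, 45), (210, 66, 46), (211, 66, 48)]
206 208 296
212 208 296
218 209 296
236 210 320
```

Emit:
drive_tool:
  deltas:
    - [0,0,0,0.25,0.05,0,0]
    - [0,0,0,0.5,0.05,0,0]
    - [0,0,0,0.6,0.05,0,0]
    - [0,0,0,0.6,0.05,0,0]
    - [0,0,0,0.4,0.05,0.1,0]
    - [0,0,0,0.2,0,0.4,0]
    - [0,0,0,0.1,0,0.6,0]
    - [0,0,0,0,0,0.8,0]
    - [0,0,0,0,0,0.8,0]
    - [0,0,0,0,0,0.8,0]
    - [0,0,0,0,0,0.6,0]
    - [0,0,0,0,0,0.4,0]
    - [0,0,0,0,0,0.2,0]
    - [0,0,0,0,0,0,0]
    - [0,0,0,0,0,0,0]
    - [0,0,0,0,0,0,0]

```text
t: 25.28
tcp_pos: [0.4384, 0.3789, 0.0409]
tool_rot: [[-0.596, 0.803, 0.001], [0.803, 0.596, 0.001], [0.0, 0.001, -1.0]]
contact_force: [0.4, -0.5, -1.0]
grip_width: 0.0276
grasp_force: 59.2
```

```bash
cat > chk.py <<'E'
from m import *
import sys
im,c=snap(sys.argv[1]); o=robot.observe()
R=im[:,:,0].astype(int);D=R-im[:,:,1];p=o['tcp_pos']; zf=p[2]+.0132
A=np.array([[-.5957,.8032],[.8032,.5957]]); pc=np.array([.4795,.3097])+A@[.0816,.0064]; n=A[:,1]; t=A[:,0]
print('socket ctr',pc.round(4),'offset finial-socket (socket frame n,-):',end=' ')
fc=p[:2]+o['tool_rot'][:2,:2]@[-.0015,-.0011]; e=fc-pc; print((np.array([e@t,e@n])*1000).round(2),'(tool x,y)  yaw err deg',np.degrees(np.arctan2(o['tool_rot'][1,1],o['tool_rot'][0,1])-np.arctan2(n[1],n[0])).round(2),'underside',zf.round(4),'grip',o['grip_width'].round(4))
q=lambda a,b,z=.024:proj(c,np.r_[pc+t*a+n*b,z]).round(1).tolist()
print('pred block near edge',q(.05,-.0275),q(.05,.0275),'pocket near',q(.028,0),'Lblk',q(0,-.0495),'Rblk',q(0,.0605))
for u in(225,250,280): print(u,[(v,int(R[v,u])) for v in range(150,208,2)])
v=215;print([(u,int(R[v,u]),int(D[v,u])) for u in list(range(150,215,3))+list(range(290,372,3))])
E
python3 chk.py w15
```

```text
25.33 [0.4385 0.379  0.041 ] [[-0.5961, 0.8029, 0.0011], [0.8029, 0.5961, 0.0011], [0.0002, 0.0016, -1.0]] [-0.  -0.1 -1.4]
socket ctr [0.436  0.3791] offset finial-socket (socket frame n,-): Traceback (most recent call last):
  File "chk.py", line 7, in <module>
    fc=p[:2]+o['tool_rot'][:2,:2]@[-.0015,-.0011]; e=fc-pc; print((np.array([e@t,e@n])*1000).round(2),'(tool x,y)  yaw err deg',np.degrees(np.arctan2(o['tool_rot'][1,1],o['tool_rot'][0,1])-np.arctan2(n[1],n[0])).round(2),'underside',zf.round(4),'grip',o['grip_width'].round(4))
                                                                                                                                                                                                                                                            ^^^^^^^^^^^^^^^^^^^^^
AttributeError: 'float' object has no attribute 'round'
```

```bash
sed -i "s/o\['grip_width'\].round(4)/o['grip_width']/" chk.py; python3 chk.py w16
```

```text
25.38 [0.4385 0.3789 0.041 ] [[-0.5961, 0.8029, 0.0012], [0.8029, 0.5961, 0.0011], [0.0001, 0.0016, -1.0]] [ 0.1  0.6 -1.9]
socket ctr [0.436  0.3791] offset finial-socket (socket frame n,-): [-3.07  0.78] (tool x,y)  yaw err deg 0.03 underside 0.0542 grip 0.027485187054743388
pred block near edge [205.9, 139.0] [289.5, 139.0] pocket near [247.9, 171.6] Lblk [178.1, 210.1] Rblk [333.3, 210.0]
225 [(150, 122), (152, 121), (154, 121), (156, 120), (158, 122), (160, 121), (162, 122), (164, 122), (166, 122), (168, 121), (170, 121), (172, 118), (174, 113), (176, 109), (178, 106), (180, 108), (182, 109), (184, 101), (186, 96), (188, 96), (190, 100), (192, 103), (194, 100), (196, 68), (198, 56), (200, 53), (202, 58), (204, 72), (206, 74)]
250 [(150, 122), (152, 123), (154, 124), (156, 121), (158, 97), (160, 78), (162, 78), (164, 77), (166, 77), (168, 78), (170, 76), (172, 75), (174, 70), (176, 68), (178, 68), (180, 67), (182, 71), (184, 71), (186, 72), (188, 71), (190, 73), (192, 75), (194, 74), (196, 60), (198, 54), (200, 56), (202, 59), (204, 71), (206, 73)]
280 [(150, 77), (152, 77), (154
[... 384 characters left out ...]
 23), (168, 155, 21), (171, 152, 22), (174, 150, 21), (177, 144, 24), (180, 116, 79), (183, 115, 81), (186, 116, 79), (189, 116, 79), (192, 115, 80), (195, 114, 80), (198, 117, 80), (201, 115, 80), (204, 114, 77), (207, 110, 74), (210, 121, 84), (213, 121, 85), (290, 72, 51), (293, 75, 47), (296, 71, 47), (299, 59, 19), (302, 62, 15), (305, 58, 19), (308, 54, 38), (311, 75, 46), (314, 78, 53), (317, 109, 77), (320, 115, 79), (323, 114, 78), (326, 114, 78), (329, 115, 80), (332, 116, 67), (335, 102, 15), (338, 128, 17), (341, 168, 22), (344, 174, 23), (347, 172, 23), (350, 167, 23), (353, 167, 23), (356, 169, 23), (359, 170, 22), (362, 175, 24), (365, 178, 21), (368, 178, 18), (371, 179, 18)]
```

Predicted and observed socket edges match within half a pixel. The finial is off by (-3.1, +0.8) mm with 0° yaw error. Correct it and lower to 15 mm above the rim.

Emit:
drive_tool:
  deltas:
    - [0,0,0,0.05,-0.013,0,0]
    - [0,0,0,0.052,-0.013,0,0]
    - [0,0,0,0,0,0,0]
    - [0,0,0,0,0,0.1,0]
    - [0,0,0,0,0,0.12,0]
    - [0,0,0,0,0,0.12,0]
    - [0,0,0,0,0,0.1,0]
    - [0,0,0,0,0,0.06,0]
    - [0,0,0,0,0,0,0]
    - [0,0,0,0,0,0,0]
    - [0,0,0,0,0,0,0]

```text
t: 26.3
tcp_pos: [0.4356, 0.3805, 0.0251]
tool_rot: [[-0.596, 0.803, 0.0], [0.803, 0.596, -0.0], [-0.0, 0.0, -1.0]]
contact_force: [0.3, 0.3, -2.2]
grip_width: 0.0273
grasp_force: 59.2
```

```bash
python3 chk.py w17
```

```text
26.35 [0.4356 0.3806 0.0251] [[-0.5963, 0.8028, 0.0001], [0.8028, 0.5963, 0.0001], [0.0, 0.0002, -1.0]] [-0.  -0.5 -0.5]
socket ctr [0.436  0.3791] offset finial-socket (socket frame n,-): [-0.02 -0.52] (tool x,y)  yaw err deg 0.04 underside 0.0383 grip 0.027107934431589386
pred block near edge [204.7, 147.6] [294.7, 147.6] pocket near [249.8, 182.3] Lblk [175.1, 223.0] Rblk [341.3, 223.0]
225 [(150, 123), (152, 124), (154, 122), (156, 123), (158, 124), (160, 124), (162, 123), (164, 123), (166, 123), (168, 122), (170, 123), (172, 123), (174, 123), (176, 124), (178, 116), (180, 88), (182, 102), (184, 116), (186, 112), (188, 100), (190, 96), (192, 100), (194, 93), (196, 67), (198, 53), (200, 56), (202, 57), (204, 71), (206, 75)]
250 [(150, 85), (152, 92), (154, 95), (156, 86), (158, 109), (160, 91), (162, 102), (164, 95), (166, 100), (168, 100), (170, 83), (172, 80), (174, 79), (176, 78), (178, 77), (180, 76), (182, 75), (184, 71), (186, 68), (188, 60), (190, 58), (192, 59), (194, 59), (196, 56), (198, 54), (200, 55), (202, 58), (204, 74), (206, 75)]
280 [(150, 77), (152, 79), (154, 79
[... 374 characters left out ...]
, 164, 22), (168, 162, 21), (171, 158, 21), (174, 132, 52), (177, 120, 84), (180, 119, 83), (183, 118, 81), (186, 118, 84), (189, 118, 82), (192, 119, 82), (195, 118, 81), (198, 116, 80), (201, 116, 80), (204, 114, 79), (207, 98, 69), (210, 123, 88), (213, 122, 85), (290, 73, 51), (293, 73, 46), (296, 73, 49), (299, 58, 18), (302, 56, 15), (305, 56, 15), (308, 56, 15), (311, 56, 17), (314, 49, 30), (317, 70, 43), (320, 72, 48), (323, 74, 48), (326, 78, 54), (329, 77, 54), (332, 109, 75), (335, 120, 84), (338, 121, 83), (341, 118, 69), (344, 105, 15), (347, 129, 17), (350, 170, 23), (353, 169, 23), (356, 168, 24), (359, 171, 23), (362, 180, 21), (365, 181, 23), (368, 180, 24), (371, 177, 25)]
```

Within half a millimetre, 14.3 mm above the rim. I trim by +0.5 mm in tool y and 0.7 mm up, then settle and hand in.

Emit:
drive_tool:
  deltas:
    - [0,0,0,0,0.013,-0.023,0]
    - [0,0,0,0,0,0,0]
    - [0,0,0,0,0,0,0]
    - [0,0,0,0,0,0,0]
    - [0,0,0,0,0,0,0]
    - [0,0,0,0,0,0,0]
    - [0,0,0,0,0,0,0]
    - [0,0,0,0,0,0,0]

```text
t: 27.02
tcp_pos: [0.4359, 0.3807, 0.0257]
tool_rot: [[-0.596, 0.803, 0.0], [0.803, 0.596, -0.0], [-0.0, -0.0, -1.0]]
contact_force: [-0.3, -0.7, -1.5]
grip_width: 0.027
grasp_force: 59.2
```

```bash
python3 chk.py w18 | head -2; python3 -c "
from station import robot
print(robot.observe()['joint_vel'].round(4)); print(robot.hand_in())"
```

```text
27.07 [0.4359 0.3808 0.0257] [[-0.5963, 0.8028, 0.0], [0.8028, 0.5963, -0.0], [-0.0, 0.0, -1.0]] [-0.8 -0.4 -2. ]
socket ctr [0.436  0.3791] offset finial-socket (socket frame n,-): [-0.03 -0.22] (tool x,y)  yaw err deg 0.04 underside 0.0389 grip 0.027236767174654234
[-0.0004  0.0006 -0.0005  0.0002 -0.0002  0.0006 -0.0007]
the job is handed in; nothing more can be done
None
```

Job handed in at 27 s: the green finial is fully home in its socket and released, and the red finial is held still and aligned about 15 mm above the red rim without touching it; I made no final camera check of the blue finial or the tins.

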